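Put the receipt kit back into its desk box

TASK

Put the receipt kit away in the open wooden desk box: first lay the receipt book flat in the bottom, then lift the still empty wooden tray in over it by its handle so that it sits fully home on the ledges, and only then put the ink pad, the ink bottle and the rubber stamp, each flat on the felt and the right way up, into the tray compartment of its own shape and size.

Things in the scene. Friction and masses are not known exactly. Their poses are not given: they have to be found in the camera images.
- desk_box: open dark wooden box, fixed, left or right of the 110 mm high letter trays; 206 (its x) x 130 (y) x 48 mm high, inside 198 x 122 mm, floor top 5 mm above the desk. Origin: centre of its underside; z up. A ledge 12 mm deep along each short end, top 40 mm above the desk (8 mm below the rim), carries the tray, either way round, with 4 mm play all round; between the ledges 174 mm
- lift_tray: loose shallow wooden tray, 190 (its x) x 114 (y) mm, edge 8 mm high, floor 3 mm, 0.3 kg. Origin: centre of its underside; z up. Handle: bar 8 mm thick, 100 long, along tray y at x = +2 mm, 28 to 40 mm above the underside, on end posts: pinch it across at its middle. Coins in the channel below it belong to the tray. Ink pad compartment at -x, the two smaller at +x; dividers 5 mm high
- pad_well (a point): centre of the felted floor of the tray's large compartment, 72 (tray x) x 109 mm (tray y): takes the ink pad, long side along the tray's y. At (-56.5, 0) mm from the tray's origin, 3 mm above its underside; axes are the tray's
- bottle_well (a point): centre of the felted floor of the tray's square compartment, 68 x 68 mm: takes the ink bottle, sides square to the compartment. At (58.5, -20.5) mm from the tray's origin, 3 mm above its underside; axes are the tray's
- stamp_well (a point): centre of the felted floor of the tray's narrow compartment, 68 (tray x) x 38 mm (tray y): takes the rubber stamp, its long side along the tray's x. At (58.5, 35.2) mm from the tray's origin, 3 mm above its underside; axes are the tray's
- receipt_book: small pad with buff card cover and black cloth strip along one short end, 56 (its x) x 96 (its y) x 14 mm, lying flat, 0.08 kg. Origin: centre of its underside; z up. Grip it across its 56 mm
- ink_pad: flat closed blue tin ink pad, 58 (its x) x 86 (its y) x 17 mm, 0.09 kg, lid fixed shut. Origin: centre of its underside; z up. Grip it across its 58 mm, in the upper 10 mm when setting it in the tray (box rim and dividers are 5 mm above the compartment floor)
- ink_bottle: blue ink bottle with square body 52 x 52 mm (sides along its x and y), 36 mm high, and round black cap 36 mm across from 40 to 56 mm up (fixed tight), 0.17 kg, standing behind the letter trays. Origin: centre of its underside; z up. Grip it by the cap, fingers along the letter trays' back so that the gripper clears them
- rubber_stamp: office stamp: wooden block 22 (its x) x 48 (its y) x 18 mm with an upright black turned knob on top, 24 mm across, 65 mm high overall, 0.06 kg, standing behind the letter trays. Origin: centre of its underside; z up. Grip it by the knob about 50 mm up, fingers along the letter trays' back

How it is judged (in metres and radians):
On the way, in this order (a step that is already met when the one before it is completed fails the run):
1. the receipt book lies flat on the floor of the box (z of receipt_book in the frame of desk_box between 0.0025 and 0.01 m and x of receipt_book in the frame of desk_box between -0.075 and 0.075 m and y of receipt_book in the frame of desk_box between -0.05 and 0.05 m and angle between receipt_book's own z axis and vertical below 0.1 rad), for 0.2 s.
2. the tray, still empty, sits home on the ledges over the book (all of step 1 and z of lift_tray in the frame of desk_box between 0.037 and 0.043 m and horizontal distance between lift_tray and desk_box below 0.012 m and angle between lift_tray's own z axis and vertical below 0.04 rad and distance between ink_pad and pad_well above 0.06 m and distance between ink_bottle and bottle_well above 0.06 m and distance between rubber_stamp and stamp_well above 0.06 m), for 0.2 s.
At the end, for the whole second after the job is handed in: book flat on the box floor (tilt < 0.1 rad); tray home on the ledges (height within 3 mm, tilt < 0.04, centred within 12 mm); ink pad, bottle and stamp each flat on the floor of their own compartment (within 12 mm of its centre, 4 mm in height, tilt < 0.08); all at rest (all of step 1 and z of lift_tray in the frame of desk_box between 0.037 and 0.043 m and horizontal distance between lift_tray and desk_box below 0.012 m and angle between lift_tray's own z axis and vertical below 0.04 rad and x of ink_pad in the frame of pad_well between -0.012 and 0.012 m and y of ink_pad in the frame of pad_well between -0.012 and 0.012 m and z of ink_pad in the frame of pad_well between -0.003 and 0.004 m and angle between each of ink_pad, ink_bottle, rubber_stamp's own z axis and vertical below 0.08 rad and x of ink_bottle in the frame of bottle_well between -0.012 and 0.012 m and y of ink_bottle in the frame of bottle_well between -0.012 and 0.012 m and z of ink_bottle in the frame of bottle_well between -0.003 and 0.004 m and x of rubber_stamp in the frame of stamp_well between -0.012 and 0.012 m and y of rubber_stamp in the frame of stamp_well between -0.012 and 0.012 m and z of rubber_stamp in the frame of stamp_well between -0.003 and 0.004 m and linear speed of each of receipt_book, lift_tray, ink_pad, ink_bottle, rubber_stamp below 0.02 m/s); the robot touches nothing.
It also fails if it takes over 136 s, if anything falls off the work surface, if the arm or the gripper's body presses on something with over 40 N, if the wrist force passes 120 N, or if a joint passes its speed limit or range.

ROBOT

A 6-joint arm with a two-finger parallel gripper is mounted at the origin on the work surface; the furniture and walls round the work are solid. World frame = base frame: x ahead of the robot, y to its left, z up, the work surface at z = 0. Lengths are in m, angles in degrees, forces in N, time in s.
With the tool pointing down it reaches from about 0.35 to 0.875 m from the base axis. Payload 4.2 kg.
Tool frame: the origin (TCP) lies midway between the tips of the shut fingers; the grasp point (between the pads) lies 19 mm behind it (r.pinch_z is the distance from the TCP to the grasp point, in m); z points along the fingers, y is the line along which they close (so a half turn about z gives the same grasp; the last joint's range is limited). The gripper opens to 87 mm and grips with 3 to 60 N. Pads are 19 mm wide; open, the fingers measure 117 mm over their backs; the gripper's body (75 mm by 190 mm) begins 51 mm behind the grasp point.
Start: joints at [85.921, 22.042, 0.453, 0, -68.411, -14.817], TCP at [0.202, 0.591, 0.223] pointing down, gripper open.
Joint ranges: [-179.83, 179.83], [-69.29, 118.12], [-61.27, 80.66], [-181.25, 117.63], [-171.15, -9.14], [-177.46, 177.46]. Speed limits (degrees/s): [159.86, 159.86, 180, 180, 180, 180].

INTERFACE

Orientations are given as a 3x3 rotation matrix whose columns are the frame's x, y, z axes.
In Python, from station import r, imaging, models gives the robot as it stands. The module is installed in compiled form; this text tells all that it offers.
- The arm moves only by the tool apply_moves, never from a script. Its argument "moves" is a list of rows, each a list of 2 entries, a list of its own where there are three numbers: the shift along the tool's x, y, z in m, then the turn about the tool's z in degrees. A call has 1 to 5 rows; each row shifts and turns the commanded pose from where the row before left it, along the tool's axes as they then stand; what a row does not reach is not made up. A row lasts 1/12 s, in which the tool goes at most 41.7 mm and 7.16 degrees, less where a joint would pass 70% of its speed; a pose out of reach is approached as far as the arm can. A call is refused whole if a number of a shift passes 0.0417 or a number of a turn 7.16, either way. A call with a gripper value outside its range is refused whole. "hand" is the finger opening in m, from 0 to 0.087, set as the call begins (left out, the last holds). The fingers move at their own pace and stop on an object; the grip force is fixed at half the most. Time passes only in rows, so rows that do not move let the fingers close. It gives the time, the measured TCP pose, the force, the opening and the grip force at its end, in the units of the state.
- r.sense(): the state, without advancing time (a new reading comes with each control period).
- imaging.capture(name): name is "scene" or "top" or "wrist"; returns a dict with "frame" (420x560x3 uint8, blue, green, red), "intrinsics" (3x3 intrinsics, pixels), "eye" and "orientation" of the camera in the world. Camera axes: x right, y down, z forward; pixel columns grow to the right and rows downward; lengths in m; the calibration is good to about 2 mm. A picture is of the moment at which its call begins. There is no depth.
- r.finish_job(): hands the job in; it is judged then, once.
Trained networks look in a picture, given as the dict that the camera call returned (one of the last four; its "shot" number tells which), for a name from the list of things; names that differ only in an ending like _2 or _b are one class to them, and where a whole thing is asked for, a point or a joint stands for the part that bears it (a point fixed in the world has none). Each returns a list of dicts, best first, with "confidence" (0 to 1); they miss things now and then, are a little off and sometimes report something else, mostly with a low value. They report only what shows in the picture. A call takes as long as a camera call.
- models.cut_out(picture, target): "region" (420x560 bool, what is visible of it) and "extent" ([left, top, width, height] as shares, 0 to 1, of the picture: columns of its width, rows of its height, round what is visible of it).
- models.place_of(picture, target): "at" ([column, row] as shares, 0 to 1, of the picture: columns of its width, rows of its height: a listed point, or the origin of a listed thing).
The state is a dict: "time_s": time; "joints": joint angles; "joint_velocities": joint speeds; "effort": joint torques, N m; "tcp_pos": TCP position; "ee_rot": TCP orientation; "wrist_force": force on the tool from outside, world axes, zero at the start; "moment": the same for the moment, N m; "gripper_width": opening from 0.0 (shut) to 1.0 (fully open); "gripper_force": force on a finger pad.
Only numpy, scipy, OpenCV 4.12 (cv2) and the standard library are available. Lean on these libraries where they do the work, as an engineer would, in place of code of your own. Each camera call takes 0.05 s, during which the arm holds its last target. There are 200 camera calls.

## Working session

There is one attempt and no reset: what is moved stays moved. The work goes in short steps, Python scripts to look and compute and a tool call to move; the robot and the scene stay as the last step left them, time stands still between calls to the robot, and variables do not carry over. Pictures are saved under pics/ and viewed, at most 14 in all, crops included, and the job is handed in when it is done.

Besides the shell and the picture viewer there is one more tool, called after "Request:" in YAML: its name, and indented under it one key for each argument. apply_moves: Moves the arm, as the interface text tells. Its arguments: {"type":"object","properties":{"moves":{"type":"array"},"hand":{"type":"number"}},"required":["moves"]}

```bash
mkdir -p pics; cat > h.py <<'E'
import numpy as np, cv2
from station import r, imaging, models
def px2ray(c,at):
    K=np.array(c["intrinsics"]);h,w=c["frame"].shape[:2]
    d=np.linalg.inv(K)@[at[0]*w,at[1]*h,1]
    return np.array(c["eye"]),np.array(c["orientation"])@d
def onz(c,at,z):
    e,d=px2ray(c,at); return e+d*(z-e[2])/d[2]
def tri(rays):
    A=np.zeros((3,3));b=np.zeros(3)
    for e,d in rays:
        d=d/np.linalg.norm(d);P=np.eye(3)-np.outer(d,d);A+=P;b+=P@e
    x=np.linalg.solve(A,b)
    return x
def proj(c,p):
    q=np.array(c["orientation"]).T@(np.array(p)-c["eye"]);q=np.array(c["intrinsics"])@q;return q[:2]/q[2]
E
python3 - <<'E'
from h import *
cs={}
for n in("scene","top","wrist"):
    c=imaging.capture(n);cs[n]=c;cv2.imwrite(f"pics/{n}0.png",c["frame"]);print(n,np.round(c["eye"],3),np.round(c["orientation"],2).tolist(),np.round(c["intrinsics"][0],0))
names="desk_box lift_tray pad_well bottle_well stamp_well receipt_book ink_pad ink_bottle rubber_stamp".split()
for n in names:
    R=[]
    for k in("scene","top","wrist"):
        o=models.place_of(cs[k],n)
        if o: print(n,k,round(o[0]["confidence"],2),np.round(np.array(o[0]["at"])*[560,420],0),np.round(onz(cs[k],o[0]["at"],0),3)); 
        if o and k!="wrist":R.append(px2ray(cs[k],o[0]["at"]))
    if len(R)==2: print("  tri",np.round(tri(R),3))
s=r.sense();print(s["time_s"],s["tcp_pos"],np.round(s["ee_rot"],3).tolist(),r.pinch_z)
E
```

```text
scene [-0.084 -0.831  1.659] [[0.84, -0.48, 0.28], [-0.55, -0.71, 0.44], [-0.01, -0.52, -0.85]] [514.   0. 270.]
top [0.222 0.    1.453] [[0.01, -0.99, 0.17], [-1.0, -0.01, 0.01], [-0.0, -0.17, -0.99]] [526.   0. 286.]
wrist [0.274 0.567 0.383] [[-0.32, -0.91, -0.26], [-0.95, 0.31, 0.09], [0.0, 0.27, -0.96]] [377.   0. 278.]
desk_box top 0.77 [391. 233.] [ 0.419 -0.287  0.   ]
lift_tray top 0.72 [181. 236.] [0.402 0.298 0.   ]
pad_well scene 0.73 [207. 172.] [0.335 0.307 0.   ]
pad_well top 0.74 [174. 259.] [0.338 0.314 0.   ]
  tri [ 0.339  0.317 -0.016]
bottle_well scene 0.95 [237. 164.] [0.455 0.273 0.   ]
bottle_well top 0.93 [194. 222.] [0.444 0.264 0.   ]
  tri [0.444 0.258 0.024]
stamp_well scene 0.64 [230. 155.] [0.456 0.327 0.   ]
stamp_well top 0.91 [173. 213.] [0.468 0.323 0.   ]
  tri [0.462 0.324 0.001]
receipt_book scene 0.51 [220. 131.] [0.487 0.458 0.   ]
receipt_book top 0.82 [129. 206.] [0.485 0.449 0.   ]
  tri [0.481 0.444 0.018]
ink_pad scene 0.65 [354. 303.] [ 0.482 -0.444  0.   ]
ink_pad top 0.69 [448. 209.] [ 0.489 -0.447  0.   ]
  tri [ 0.485 -0.445  0.001]
ink_bottle scene 0.76 [290. 202.] [0.53 0.01 0.  ]
ink_bottle top 0.85 [288. 191.] [0.535 0.001 0.   ]
  tri [0.529 0.002 0.013]
rubber_stamp scene 0.55 [306. 226.] [ 0.522 -0.11   0.   ]
rubber_stamp top 0.58 [329. 189.] [ 0.543 -0.115  0.   ]
  tri [ 0.532 -0.112  0.001]
1.5 [0.20237013 0.59132608 0.22255267] [[0.946, -0.324, 0.0], [-0.324, -0.946, 0.0], [-0.0, -0.0, -1.0]] 0.0187
```

```bash
python3 - <<'E'
import cv2
a=cv2.imread("pics/top0.png");cv2.imwrite("pics/topc.png",cv2.resize(a[130:330,80:500],None,fx=1.9,fy=1.9,interpolation=cv2.INTER_CUBIC))
b=cv2.imread("pics/scene0.png");cv2.imwrite("pics/scc.png",cv2.resize(b[80:360,130:430],None,fx=2.1,fy=2.1,interpolation=cv2.INTER_CUBIC))
E
```

```text
(no output)
```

View pics/topc.png

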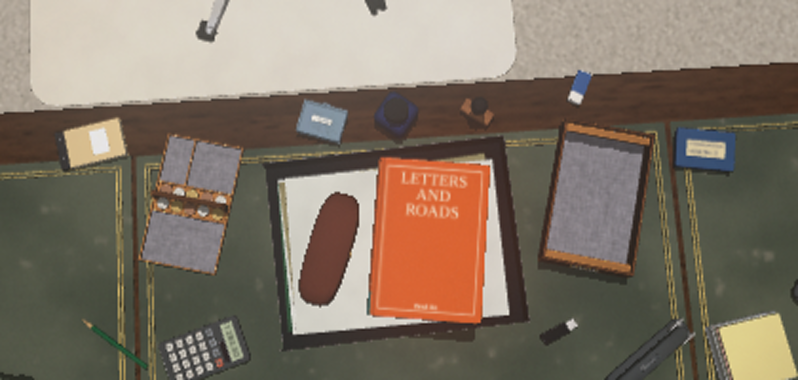

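View pics/scc.png

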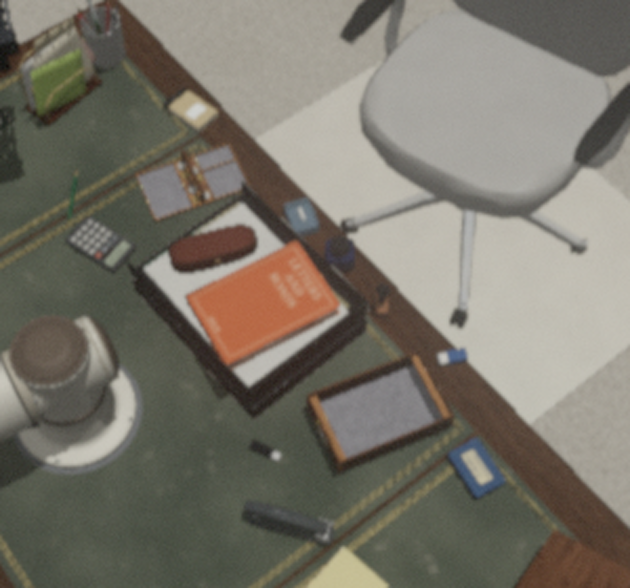

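The top crop shows the book at (93,143), the tray at (190,205), a pale-blue decoy tin at (322,121), the bottle at (397,113), the stamp at (478,110), the box at (597,200) and the real ink pad at (705,150). The scene crop shows the same layout. Next I'll get orientations from the masks.

```bash
cat >> h.py <<'E'
def rect(c,mask,z):
    cn=max(cv2.findContours(mask.astype(np.uint8),cv2.RETR_EXTERNAL,cv2.CHAIN_APPROX_NONE)[0],key=cv2.contourArea)[:,0]
    P=np.array([onz(c,(p+.5)/[560,420],z)[:2] for p in cn],np.float32)*1000
    (ctr,wh,a)=cv2.minAreaRect(P)
    if wh[0]<wh[1]: a+=90; wh=wh[::-1]     # a: world angle of long side
    return np.round(ctr,1),np.round(wh,1),round((a+90)%180-90,1)
def go(xyz,closedeg=None):
    """totals: turn first (tool z), then shift in turned tool axes"""
    s=r.sense();R=np.array(s["ee_rot"]);t=0
    if closedeg is not None:
        y=R[:,1];cur=np.degrees(np.arctan2(y[1],y[0]))
        t=-((closedeg-cur+90)%180-90)
    a=np.radians(t);Rn=R@np.array([[np.cos(a),-np.sin(a),0],[np.sin(a),np.cos(a),0],[0,0,1]])
    print("turn",round(t,2),"j6",round(s["joints"][5],1),"shift",np.round(Rn.T@(np.array(xyz)-s["tcp_pos"]),4),"t",s["time_s"])
def st():
    s=r.sense();print("t",s["time_s"],"tcp",np.round(s["tcp_pos"],4),"yang",round(float(np.degrees(np.arctan2(s["ee_rot"][1][1],s["ee_rot"][0][1]))),2),"tilt",np.round(np.array(s["ee_rot"])[:2,2],3),"w",s["gripper_width"],s["gripper_force"],np.round(s["wrist_force"],1),"j",np.round(s["joints"],0))
E
python3 - <<'E'
from h import *
t=imaging.capture("top");w=imaging.capture("wrist");sc=imaging.capture("scene")
for n,z in(("receipt_book",.014),("ink_pad",.017),("lift_tray",.008),("desk_box",.048),("ink_bottle",.036),("rubber_stamp",.018)):
    for k,c in(("top",t),("wrist",w),("scene",sc)):
        for o in models.cut_out(c,n)[:2]:
            print(n,k,round(o["confidence"],2),rect(c,o["region"],z))
R=np.array(r.sense()["ee_rot"]);print(R.T@(w["eye"]-r.sense()["tcp_pos"]),np.round(R.T@w["orientation"],3))
go((.483,.447,.2),None)
E
```

```text
receipt_book top 0.79 (array([482.9, 447.7]), array([101.5,  60.6]), -73.9)
receipt_book scene 0.83 (array([481.9, 443.6]), array([99.3, 59. ]), -72.9)
ink_pad top 0.97 (array([ 484.2, -450.5]), array([90.5, 62.2]), 85.3)
ink_pad scene 0.98 (array([ 484.3, -454.1]), array([92.4, 66.3]), 87.1)
lift_tray top 0.91 (array([400. , 298.4]), array([192.7, 119.9]), -10.9)
lift_tray top 0.6 (array([5.341e+02, 2.000e-01]), array([54.7, 52.6]), -32.6)
lift_tray scene 0.56 (array([397.4, 299.1]), array([186.6, 130.7]), -10.5)
desk_box top 0.68 (array([ 409.4, -285.1]), array([209.6, 134.9]), -10.1)
desk_box scene 0.82 (array([ 405.3, -295.7]), array([216.2, 147.7]), -10.1)
ink_bottle top 0.66 (array([ 5.272e+02, -1.000e-01]), array([58.9, 55.3]), -33.6)
ink_bottle scene 0.53 (array([527.4,  -6. ]), array([66.3, 41.2]), 55.1)
rubber_stamp top 0.72 (array([ 541.5, -121.2]), array([48.8, 34.8]), 59.0)
rubber_stamp scene 0.43 (array([ 538.6, -117.7]), array([60.8, 25.2]), 49.1)
[ 7.54528643e-02 -8.15969190e-05 -1.61705370e-01] [[ 0.001 -0.963 -0.271]
 [ 1.     0.001  0.   ]
 [-0.    -0.271  0.963]]
turn 0 j6 -14.8 shift [0.3122 0.0456 0.0225] t 2.55
```

View pics/wrist0.png

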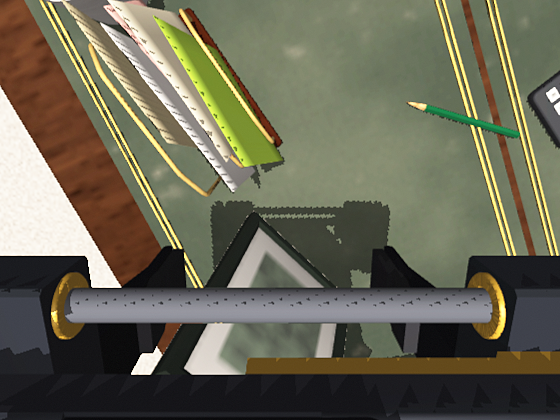

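The wrist view shows the file rack at the left, the frame under the fingers and a pencil; nothing I need yet. Going over the book.

Request:
apply_moves:
  moves:
    - [[0,0,0],6.8]
    - [[0,0,0],6.8]
    - [[0,0,0],6.8]
    - [[0,0,0],6.8]
    - [[0,0,0],6.8]
  hand: 0.087

```text
time_s: 2.97
tcp_pos: [0.2024, 0.5913, 0.2226]
ee_rot: [[0.599, -0.801, -0.0], [-0.801, -0.599, 0.0], [-0.0, -0.0, -1.0]]
wrist_force: [-0.2, -0.4, -0.2]
gripper_width: 0.998
gripper_force: 0.0
```

Request:
apply_moves:
  moves:
    - [[0,0,0],6.8]
    - [[0,0,0],6.8]
    - [[0,0,0],6.8]
    - [[0.0218,-0.0228,0.002],0]
    - [[0.0218,-0.0228,0.002],0]

```text
time_s: 3.38
tcp_pos: [0.2581, 0.5631, 0.2185]
ee_rot: [[0.29, -0.957, 0.0], [-0.957, -0.29, 0.0], [-0.0, -0.0, -1.0]]
wrist_force: [1.4, 0.1, -0.6]
gripper_width: 0.998
gripper_force: 0.0
```

Request:
apply_moves:
  moves:
    - [[0.0218,-0.0228,0.002],0]
    - [[0.0218,-0.0228,0.002],0]
    - [[0.0218,-0.0228,0.002],0]
    - [[0.0218,-0.0228,0.002],0]
    - [[0.0218,-0.0228,0.002],0]

```text
time_s: 3.8
tcp_pos: [0.4003, 0.4902, 0.2086]
ee_rot: [[0.288, -0.958, 0.0], [-0.958, -0.288, 0.0], [-0.0, -0.0, -1.0]]
wrist_force: [-0.2, -0.0, 0.3]
gripper_width: 1.0
gripper_force: 0.0
```

Request:
apply_moves:
  moves:
    - [[0.0218,-0.0228,0.002],0]
    - [[0.0218,-0.0228,0.002],0]
    - [[0.0218,-0.0228,0.002],0]
    - [[0,0,0],0]
    - [[0,0,0],0]

```text
time_s: 4.22
tcp_pos: [0.4847, 0.4469, 0.2019]
ee_rot: [[0.285, -0.959, -0.001], [-0.959, -0.285, -0.001], [0.0, 0.001, -1.0]]
wrist_force: [-0.5, -0.1, -0.4]
gripper_width: 1.001
gripper_force: 0.0
```

```bash
python3 - <<'E'
from h import *
st();w=imaging.capture("wrist");cv2.imwrite("pics/w1.png",w["frame"])
for n,z in(("receipt_book",.014),("lift_tray",.008)):
    for o in models.cut_out(w,n)[:1]: print(n,o["confidence"],rect(w,o["region"],z),np.round(o["extent"],2))
    for o in models.place_of(w,n)[:1]: print(n,o["confidence"],onz(w,o["at"],0))
E
```

```text
t 4.2167 tcp [0.4847 0.4469 0.2019] yang -163.47 tilt [-0.001 -0.001] w 1.0007639074037569 0.0 [-0.5 -0.1 -0.4] j [ 57.  26.   4.  -0. -68. -40.]
receipt_book 0.63 (array([488.8, 449.1]), array([97.9, 57.2]), -75.1) [0.44 0.32 0.1  0.24]
receipt_book 0.72 [0.48737197 0.44805458 0.        ]
lift_tray 0.67 (array([403. , 299.3]), array([189.7, 114.8]), -10.2) [0.52 0.   0.45 0.38]
lift_tray 0.7 [0.40381607 0.29816963 0.        ]
```

View pics/w1.png

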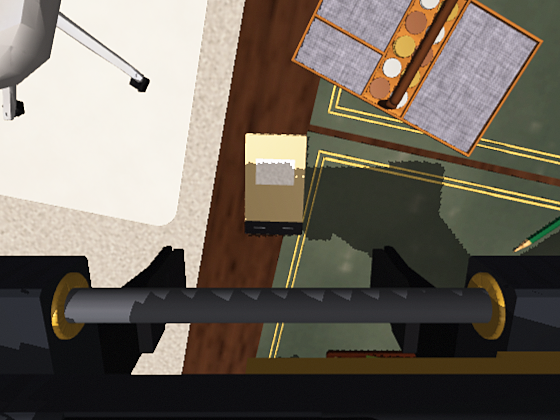

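The book lies at pixels (246–305, 133–235), clear of the fingers, and measures 98x57 mm as expected. Descending to it.

Request:
apply_moves:
  moves:
    - [[-0.0008,-0.0044,0.03],1.5]
    - [[0,0,0.04],0]
    - [[0,0,0.04],0]
    - [[0,0,0.03],0]
    - [[0,0,0.03],0]

```text
time_s: 4.88
tcp_pos: [0.4862, 0.4504, 0.031]
ee_rot: [[0.264, -0.965, -0.0], [-0.965, -0.264, -0.0], [0.0, 0.001, -1.0]]
wrist_force: [0.3, -0.1, 0.2]
gripper_width: 1.0
gripper_force: 0.0
```

Request:
apply_moves:
  moves:
    - [[0,0,0.014],0]
    - [[0,0,0.0135],0]
    - [[0,0,0],0]
    - [[0,0,0],0]

```text
time_s: 5.22
tcp_pos: [0.4867, 0.4506, 0.0049]
ee_rot: [[0.264, -0.965, -0.0], [-0.965, -0.264, -0.001], [0.001, 0.001, -1.0]]
wrist_force: [0.1, -0.1, 0.1]
gripper_width: 1.002
gripper_force: 0.0
```

Request:
apply_moves:
  moves:
    - [[0,0,0],0]
    - [[0,0,0],0]
    - [[0,0,0],0]
    - [[0,0,0],0]
    - [[0,0,0],0]
  hand: 0.04

```text
time_s: 5.63
tcp_pos: [0.4875, 0.4502, 0.0057]
ee_rot: [[0.262, -0.965, 0.001], [-0.965, -0.262, 0.001], [-0.001, -0.001, -1.0]]
wrist_force: [0.4, 0.2, 0.5]
gripper_width: 0.707
gripper_force: 0.0
```

Request:
apply_moves:
  moves:
    - [[0,0,0],0]
    - [[0,0,0],0]
    - [[0,0,0],0]

```text
time_s: 5.88
tcp_pos: [0.4875, 0.4501, 0.0055]
ee_rot: [[0.262, -0.965, 0.0], [-0.965, -0.262, 0.0], [-0.0, -0.0, -1.0]]
wrist_force: [-0.3, -0.4, 2.3]
gripper_width: 0.64
gripper_force: 30.0
```

Request:
apply_moves:
  moves:
    - [[0,0,-0.02],0]
    - [[0,0,-0.04],0]
    - [[0,0,-0.04],6]
    - [[0,0,-0.04],6]
    - [[0,0,-0.04],6]

```text
time_s: 6.3
tcp_pos: [0.487, 0.4496, 0.1864]
ee_rot: [[-0.054, -0.999, -0.001], [-0.999, 0.054, -0.001], [0.001, 0.001, -1.0]]
wrist_force: [1.8, 0.6, -0.6]
gripper_width: 0.638
gripper_force: 30.0
```

Request:
apply_moves:
  moves:
    - [[0,0,-0.04],6]
    - [[0,0,-0.02],1.3]
    - [[0.0398,-0.0031,0],0]
    - [[0.0398,-0.0031,0],0]
    - [[0.0398,-0.0031,0],0]

```text
time_s: 6.72
tcp_pos: [0.4749, 0.3297, 0.2446]
ee_rot: [[-0.174, -0.985, -0.001], [-0.985, 0.174, -0.0], [0.0, 0.001, -1.0]]
wrist_force: [-0.1, -0.6, -0.1]
gripper_width: 0.64
gripper_force: 30.0
```

Request:
apply_moves:
  moves:
    - [[0.0398,-0.0031,0],0]
    - [[0.0398,-0.0031,0],0]
    - [[0.0398,-0.0031,0],0]
    - [[0.0398,-0.0031,0],0]
    - [[0.0398,-0.0031,0],0]

```text
time_s: 7.13
tcp_pos: [0.4551, 0.1303, 0.2448]
ee_rot: [[-0.175, -0.985, -0.0], [-0.985, 0.175, 0.0], [-0.0, 0.0, -1.0]]
wrist_force: [1.3, 0.1, -1.1]
gripper_width: 0.64
gripper_force: 30.0
```

Request:
apply_moves:
  moves:
    - [[0.0398,-0.0031,0],0]
    - [[0.0398,-0.0031,0],0]
    - [[0.0398,-0.0031,0],0]
    - [[0.0398,-0.0031,0],0]
    - [[0.0398,-0.0031,0],0]

```text
time_s: 7.55
tcp_pos: [0.4354, -0.0681, 0.245]
ee_rot: [[-0.175, -0.985, 0.0], [-0.985, 0.175, 0.0], [-0.0, -0.0, -1.0]]
wrist_force: [0.7, 0.5, -0.9]
gripper_width: 0.643
gripper_force: 30.0
```

Request:
apply_moves:
  moves:
    - [[0.0398,-0.0031,0],0]
    - [[0.0398,-0.0031,0],0]
    - [[0.0398,-0.0031,0],0]
    - [[0,0,0],0]
    - [[0,0,0],0]

```text
time_s: 7.97
tcp_pos: [0.4236, -0.1874, 0.2445]
ee_rot: [[-0.18, -0.984, -0.001], [-0.984, 0.18, 0.0], [-0.0, 0.001, -1.0]]
wrist_force: [-0.9, 0.5, -1.2]
gripper_width: 0.635
gripper_force: 30.0
```

```bash
python3 - <<'E'
from h import *
st();w=imaging.capture("wrist");cv2.imwrite("pics/w2.png",w["frame"])
for n,z in(("desk_box",.048),("receipt_book",.014),("ink_pad",.017)):
    for o in models.cut_out(w,n)[:1]: print(n,o["confidence"],rect(w,o["region"],z),np.round(o["extent"],2))
    for o in models.place_of(w,n)[:1]: print(n,o["confidence"],onz(w,o["at"],0))
E
```

```text
t 7.9667 tcp [ 0.4236 -0.1874  0.2445] yang 169.61 tilt [-0.001  0.   ] w 0.6353205920895839 29.9962055683136 [-0.9  0.5 -1.2] j [ -4.   5. -19.  -0. -66.  -7.]
desk_box 0.81 (array([ 416.6, -283.3]), array([206.5, 125.6]), -10.3) [0.26 0.   0.44 0.36]
receipt_book 0.97 (array([ 434. , -129.5]), array([145.9, 144.3]), -10.3) [0.38 0.39 0.24 0.46]
receipt_book 0.89 [ 0.43790128 -0.08382357  0.        ]
```

View pics/w2.png

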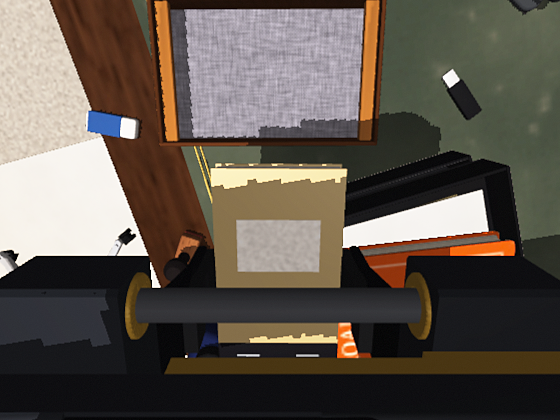

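The book is held level at (212–347, 165–343). The box is at the top, (152–383, 0–145), with its far wall just cut off by the picture edge, so I shift its centre 2 mm. Placing the book.

Request:
apply_moves:
  moves:
    - [[0.0326,-0.0034,0.02],0]
    - [[0.0326,-0.0034,0.03],0]
    - [[0.0327,-0.0034,0.03],0]
    - [[0,0,0.03],0]
    - [[0,0,0.03],0]

```text
time_s: 8.73
tcp_pos: [0.4181, -0.2803, 0.1077]
ee_rot: [[-0.176, -0.984, 0.001], [-0.984, 0.176, -0.0], [0.0, -0.001, -1.0]]
wrist_force: [1.1, -0.5, -1.2]
gripper_width: 0.641
gripper_force: 30.0
```

Request:
apply_moves:
  moves:
    - [[0,0,0.03],0]
    - [[0,0,0.025],0]
    - [[0,0,0.02],0]
    - [[0,0,0.01],0]
    - [[0,0,0],0]

```text
time_s: 9.15
tcp_pos: [0.4165, -0.2784, 0.0214]
ee_rot: [[-0.174, -0.985, -0.005], [-0.985, 0.174, 0.002], [-0.001, 0.006, -1.0]]
wrist_force: [0.3, 0.7, -1.3]
gripper_width: 0.641
gripper_force: 30.0
```

```bash
python3 - <<'E'
from h import *
st();go((.416,-.2855,.012),-10.3)
E
```

```text
t 9.15 tcp [ 0.4165 -0.2784  0.0214] yang 169.98 tilt [-0.005  0.002] w 0.6411689064603281 29.99622344970703 [ 0.3  0.7 -1.3] j [-15.  25. -31.  -0. -35.   5.]
turn 0.28 j6 5.2 shift [ 0.0071 -0.0008  0.0094] t 9.15
```

Request:
apply_moves:
  moves:
    - [[0.004,0,0.002],0.3]
    - [[0.003,0,0.003],0]
    - [[0,0,0.003],0]
    - [[0,0,0.001],0]
    - [[0,0,0],0]

```text
time_s: 9.57
tcp_pos: [0.4166, -0.2866, 0.0151]
ee_rot: [[-0.181, -0.984, 0.001], [-0.984, 0.181, -0.0], [0.0, -0.001, -1.0]]
wrist_force: [-0.6, -0.5, -0.5]
gripper_width: 0.639
gripper_force: 30.0
```

```bash
python3 - <<'E'
from h import *
st();go((.416,-.2855,.012),-10.3)
E
```

```text
t 9.5667 tcp [ 0.4166 -0.2866  0.0151] yang 169.59 tilt [ 0.001 -0.   ] w 0.6393493939228169 29.99635487794876 [-0.6 -0.5 -0.5] j [-16.  25. -30.  -0. -34.   6.]
turn -0.11 j6 5.7 shift [-0.001   0.0008  0.0031] t 9.5667
```

Request:
apply_moves:
  moves:
    - [[0,0,0.002],0]
    - [[0,0,0.002],0]
    - [[0,0,0],0]
    - [[0,0,0],0]

```text
time_s: 9.9
tcp_pos: [0.4165, -0.2865, 0.0108]
ee_rot: [[-0.18, -0.984, -0.0], [-0.984, 0.18, 0.0], [-0.0, 0.0, -1.0]]
wrist_force: [-0.0, 0.8, -1.7]
gripper_width: 0.638
gripper_force: 30.0
```

Request:
apply_moves:
  moves:
    - [[0,0,0],0]
    - [[0,0,0],0]
    - [[0,0,0],0]
    - [[0,0,0],0]
    - [[0,0,0],0]
  hand: 0.087

```text
time_s: 10.32
tcp_pos: [0.4167, -0.2865, 0.0109]
ee_rot: [[-0.18, -0.984, 0.0], [-0.984, 0.18, -0.0], [0.0, -0.0, -1.0]]
wrist_force: [0.3, 0.5, 0.0]
gripper_width: 0.923
gripper_force: 0.0
```

Request:
apply_moves:
  moves:
    - [[0,0,-0.01],0]
    - [[0,0,-0.03],0]
    - [[0,0,-0.04],0]
    - [[0,0,-0.04],0]
    - [[0,0,-0.04],0]

```text
time_s: 10.73
tcp_pos: [0.416, -0.2864, 0.1734]
ee_rot: [[-0.18, -0.984, 0.0], [-0.984, 0.18, -0.0], [0.0, -0.0, -1.0]]
wrist_force: [0.9, 0.3, 0.5]
gripper_width: 1.0
gripper_force: 0.0
```

Request:
apply_moves:
  moves:
    - [[0,0,-0.04],0]
    - [[0,0,-0.03],0]
    - [[0,0,0],0]
    - [[0,0,0],0]

```text
time_s: 11.07
tcp_pos: [0.4172, -0.2867, 0.2437]
ee_rot: [[-0.181, -0.984, 0.006], [-0.984, 0.18, -0.002], [0.001, -0.006, -1.0]]
wrist_force: [-0.1, -0.4, -1.1]
gripper_width: 0.999
gripper_force: 0.0
```

```bash
python3 - <<'E'
from h import *
st();w=imaging.capture("wrist");cv2.imwrite("pics/w3.png",w["frame"])
for n,z in(("desk_box",.048),("receipt_book",.019)):
    for o in models.cut_out(w,n)[:1]: print(n,o["confidence"],rect(w,o["region"],z),np.round(o["extent"],2))
    for o in models.place_of(w,n)[:1]: print(n,o["confidence"],onz(w,o["at"],0))
E
```

```text
t 11.0667 tcp [ 0.4172 -0.2867  0.2437] yang 169.6 tilt [ 0.006 -0.002] w 0.9993024371368462 0.0 [-0.1 -0.4 -1.1] j [-16.   9. -14.  -0. -66.   6.]
desk_box 0.66 (array([ 415.8, -287.2]), array([206.4, 133.1]), -10.0) [0.3  0.26 0.4  0.33]
receipt_book 0.98 (array([ 418. , -286.1]), array([97.1, 56.8]), 79.4) [0.46 0.31 0.09 0.22]
receipt_book 0.74 [ 0.41748119 -0.28678544  0.        ]
```

View pics/w3.png

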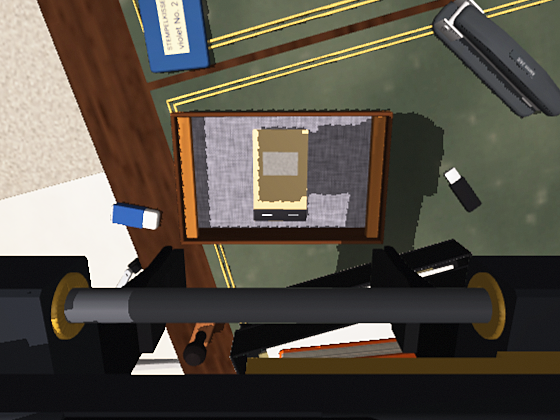

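The book lies flat in the box at (253–308, 128–220), and the measured box is 206x133 at (416, −286.5), −10.1°. The real pad is at the top left. Now over to the tray.

Request:
apply_moves:
  moves:
    - [[-0.0383,0.0078,0],0]
    - [[-0.0383,0.0078,0],0]
    - [[-0.0383,0.0078,0],0]
    - [[-0.0383,0.0078,0],0]
    - [[-0.0383,0.0078,0],0]
  hand: 0.06

```text
time_s: 11.73
tcp_pos: [0.4119, -0.0897, 0.2399]
ee_rot: [[-0.181, -0.983, -0.002], [-0.983, 0.181, -0.0], [0.001, 0.002, -1.0]]
wrist_force: [0.9, 0.6, -0.1]
gripper_width: 0.731
gripper_force: 0.0
```

Request:
apply_moves:
  moves:
    - [[-0.0383,0.0078,0],0]
    - [[-0.0383,0.0078,0],0]
    - [[-0.0383,0.0078,0],0]
    - [[-0.0383,0.0078,0],0]
    - [[-0.0383,0.0078,0],0]

```text
time_s: 12.15
tcp_pos: [0.408, 0.1059, 0.2401]
ee_rot: [[-0.18, -0.984, -0.001], [-0.984, 0.18, -0.001], [0.001, 0.001, -1.0]]
wrist_force: [0.5, -0.2, -0.1]
gripper_width: 0.688
gripper_force: 0.0
```

Request:
apply_moves:
  moves:
    - [[-0.0383,0.0078,0],0]
    - [[-0.0383,0.0078,0],0]
    - [[-0.0383,0.0078,0],0]
    - [[-0.0383,0.0078,0],0]
    - [[-0.0383,0.0078,0],0]

```text
time_s: 12.57
tcp_pos: [0.4043, 0.3013, 0.2398]
ee_rot: [[-0.18, -0.984, -0.001], [-0.984, 0.18, -0.002], [0.002, 0.001, -1.0]]
wrist_force: [0.8, -0.0, -0.8]
gripper_width: 0.692
gripper_force: 0.0
```

Request:
apply_moves:
  moves:
    - [[0,0,0],0]
    - [[0,0,0],0]
    - [[0,0,0],0]

```text
time_s: 12.82
tcp_pos: [0.4046, 0.2992, 0.2396]
ee_rot: [[-0.18, -0.984, -0.002], [-0.984, 0.18, -0.002], [0.003, 0.001, -1.0]]
wrist_force: [0.3, -0.4, 0.3]
gripper_width: 0.692
gripper_force: 0.0
```

```bash
python3 - <<'E'
from h import *
st();w=imaging.capture("wrist");cv2.imwrite("pics/w4.png",w["frame"])
for n,z in(("lift_tray",.008),):
    for o in models.cut_out(w,n)[:1]: print(n,o["confidence"],rect(w,o["region"],z),np.round(o["extent"],2))
for n in "lift_tray pad_well bottle_well stamp_well".split():
    for o in models.place_of(w,n)[:1]: print(n,o["confidence"],onz(w,o["at"],0.003))
go((.405,.299,.016),-10.2)
E
```

```text
t 12.8167 tcp [0.4046 0.2992 0.2396] yang 169.63 tilt [-0.002 -0.002] w 0.6923102673747249 0.0 [ 0.3 -0.4  0.3] j [ 55.   9. -15.  -0. -66. -65.]
lift_tray 0.85 (array([404. , 301.8]), array([190.3, 120.3]), -10.3) [0.34 0.29 0.33 0.27]
lift_tray 0.65 [0.39968204 0.29749856 0.003     ]
pad_well 0.97 [0.34847084 0.30748523 0.003     ]
bottle_well 0.84 [0.4583519 0.26901   0.003    ]
stamp_well 0.59 [0.46669357 0.32117519 0.003     ]
turn -0.28 j6 -65.4 shift [-1.000e-04  4.000e-04  2.251e-01] t 13.1167
```

View pics/w4.png

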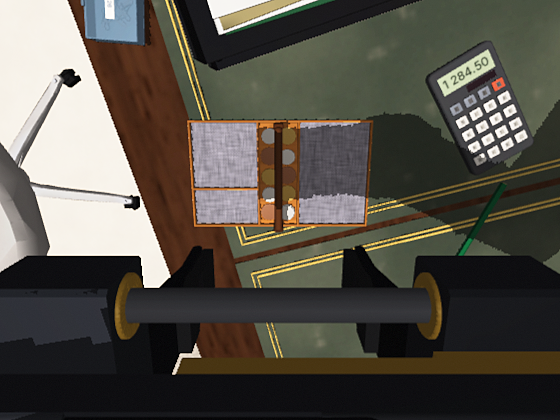

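The tray sits at (188–372, 120–228), with the handle at column 280, rows 122–230. All of this agrees with a tray centre of (404, 298.5).

Request:
apply_moves:
  moves:
    - [[0.0005,-0.001,0.03],-0.3]
    - [[0,0,0.04],0]
    - [[0,0,0.04],0]
    - [[0,0,0.04],0]
    - [[0,0,0.03],0]

```text
time_s: 13.53
tcp_pos: [0.4053, 0.2974, 0.0585]
ee_rot: [[-0.177, -0.984, -0.001], [-0.984, 0.177, -0.001], [0.002, 0.001, -1.0]]
wrist_force: [0.4, 0.7, 0.0]
gripper_width: 0.689
gripper_force: 0.0
```

Request:
apply_moves:
  moves:
    - [[0,0,0.02],0]
    - [[0,0,0.014],0]
    - [[0,0,0.005],0]
    - [[0,0,0],0]
    - [[0,0,0],0]

```text
time_s: 13.95
tcp_pos: [0.4066, 0.2993, 0.0225]
ee_rot: [[-0.175, -0.984, 0.001], [-0.984, 0.175, 0.001], [-0.001, -0.001, -1.0]]
wrist_force: [-0.3, -0.2, 0.2]
gripper_width: 0.69
gripper_force: 0.0
```

```bash
python3 - <<'E'
from h import *
st();go((.4055,.2985,.016),-10.2)
w=imaging.capture("wrist");cv2.imwrite("pics/w5.png",w["frame"])
E
```

```text
t 13.95 tcp [0.4066 0.2993 0.0225] yang 169.9 tilt [0.001 0.001] w 0.689945307415211 0.0 [-0.3 -0.2  0.2] j [ 55.  25. -30.   0. -35. -65.]
turn 0.1 j6 -64.9 shift [0.001  0.0009 0.0065] t 13.95
```

Request:
apply_moves:
  moves:
    - [[0.001,0.001,0.003],0]
    - [[0,0,0.003],0]
    - [[0,0,0],0]
    - [[0,0,0],0]
    - [[0,0,0],0]

```text
time_s: 14.42
tcp_pos: [0.4049, 0.2983, 0.0161]
ee_rot: [[-0.175, -0.985, 0.0], [-0.985, 0.175, 0.0], [-0.0, -0.0, -1.0]]
wrist_force: [-0.7, -0.2, -0.1]
gripper_width: 0.692
gripper_force: 0.0
```

Request:
apply_moves:
  moves:
    - [[0,0,0],0]
    - [[0,0,0],0]
    - [[0,0,0],0]
    - [[0,0,0],0]
    - [[0,0,0],0]
  hand: 0

```text
time_s: 14.83
tcp_pos: [0.4049, 0.2982, 0.0158]
ee_rot: [[-0.175, -0.985, 0.0], [-0.985, 0.175, -0.0], [0.0, -0.0, -1.0]]
wrist_force: [0.3, -0.5, 0.4]
gripper_width: 0.398
gripper_force: 0.0
```

Request:
apply_moves:
  moves:
    - [[0,0,0],0]
    - [[0,0,0],0]
    - [[0,0,0],0]
    - [[0,0,0],0]
    - [[0,0,0],0]

```text
time_s: 15.25
tcp_pos: [0.4047, 0.2982, 0.0158]
ee_rot: [[-0.176, -0.984, -0.0], [-0.984, 0.176, -0.0], [0.0, 0.0, -1.0]]
wrist_force: [-0.9, -0.3, 0.8]
gripper_width: 0.085
gripper_force: 30.0
```

```bash
python3 - <<'E'
from h import *
st()
E
```

```text
t 15.25 tcp [0.4047 0.2982 0.0158] yang 169.89 tilt [-0. -0.] w 0.08465888712034023 29.9994301982224 [-0.9 -0.3  0.8] j [ 55.  25. -31.  -0. -34. -65.]
```

Request:
apply_moves:
  moves:
    - [[0,0,-0.01],0]
    - [[0,0,-0.03],0]
    - [[0,0,-0.04],0]
    - [[0,0,-0.04],0]
    - [[0,0,-0.04],0]

```text
time_s: 15.67
tcp_pos: [0.4041, 0.2973, 0.1775]
ee_rot: [[-0.176, -0.984, -0.001], [-0.984, 0.176, -0.001], [0.001, 0.001, -1.0]]
wrist_force: [0.5, 1.7, -4.0]
gripper_width: 0.089
gripper_force: 30.0
```

Request:
apply_moves:
  moves:
    - [[0,0,-0.04],0]
    - [[0,0,-0.04],0]
    - [[0,0,-0.024],0]
    - [[0.0293,-0.0071,0],0]
    - [[0.0293,-0.0071,0],0]

```text
time_s: 16.08
tcp_pos: [0.4084, 0.2383, 0.2816]
ee_rot: [[-0.173, -0.985, 0.002], [-0.985, 0.173, 0.003], [-0.003, -0.001, -1.0]]
wrist_force: [0.6, -0.7, -3.2]
gripper_width: 0.089
gripper_force: 30.0
```

Request:
apply_moves:
  moves:
    - [[0.0293,-0.0071,0],0]
    - [[0.0293,-0.0071,0],0]
    - [[0.0293,-0.0071,0],0]
    - [[0.0293,-0.0071,0],0]
    - [[0.0293,-0.0071,0],0]

```text
time_s: 16.5
tcp_pos: [0.4166, 0.0858, 0.2797]
ee_rot: [[-0.175, -0.985, -0.001], [-0.985, 0.175, 0.0], [0.0, 0.001, -1.0]]
wrist_force: [0.9, 0.1, -3.4]
gripper_width: 0.085
gripper_force: 30.0
```

Request:
apply_moves:
  moves:
    - [[0.0293,-0.0071,0],0]
    - [[0.0293,-0.0071,0],0]
    - [[0.0293,-0.0071,0],0]
    - [[0.0293,-0.0071,0],0]
    - [[0.0293,-0.0071,0],0]

```text
time_s: 16.92
tcp_pos: [0.4258, -0.0644, 0.2798]
ee_rot: [[-0.175, -0.985, -0.001], [-0.985, 0.175, 0.001], [-0.0, 0.001, -1.0]]
wrist_force: [1.0, 1.4, -3.5]
gripper_width: 0.088
gripper_force: 30.0
```

Request:
apply_moves:
  moves:
    - [[0.0293,-0.0071,0],0]
    - [[0.0293,-0.0071,0],0]
    - [[0.0293,-0.0071,0],0]
    - [[0.0293,-0.0071,0],0]
    - [[0,0,0],0]

```text
time_s: 17.33
tcp_pos: [0.4336, -0.1869, 0.2794]
ee_rot: [[-0.18, -0.984, -0.002], [-0.984, 0.18, -0.001], [0.001, 0.002, -1.0]]
wrist_force: [0.6, -0.1, -3.3]
gripper_width: 0.086
gripper_force: 30.0
```

Request:
apply_moves:
  moves:
    - [[0,0,0],0]
    - [[0,0,0],0]
    - [[0,0,0],0]
    - [[0,0,0],0]

```text
time_s: 17.67
tcp_pos: [0.4343, -0.1824, 0.2799]
ee_rot: [[-0.174, -0.985, 0.0], [-0.985, 0.174, 0.0], [-0.0, 0.0, -1.0]]
wrist_force: [0.2, -0.1, -3.3]
gripper_width: 0.089
gripper_force: 30.0
```

```bash
python3 - <<'E'
from h import *
st();w=imaging.capture("wrist");cv2.imwrite("pics/w6.png",w["frame"])
tz=r.sense()["tcp_pos"][2]
for n,z in(("desk_box",.048),("lift_tray",tz-.008)):
    for o in models.cut_out(w,n)[:1]: print(n,o["confidence"],rect(w,o["region"],z),np.round(o["extent"],2))
for n in "lift_tray pad_well bottle_well stamp_well".split():
    for o in models.place_of(w,n)[:1]: print(n,o["confidence"],onz(w,o["at"],tz-.013))
E
```

```text
t 17.6667 tcp [ 0.4343 -0.1824  0.2799] yang 169.99 tilt [0. 0.] w 0.08895138072591795 29.999702889472246 [ 0.2 -0.1 -3.3] j [ -3.   5. -14.  -0. -71.  -7.]
desk_box 0.62 (array([ 416.5, -284.7]), array([207. , 125.8]), -10.0) [0.3  0.   0.39 0.32]
lift_tray 0.77 (array([ 429.7, -204.1]), array([189.3,  72.1]), -10.0) [0.12 0.33 0.76 0.53]
lift_tray 0.71 [ 0.4326264  -0.18448676  0.26697169]
pad_well 0.93 [ 0.37847444 -0.17320056  0.26697169]
bottle_well 0.85 [ 0.48765996 -0.21214111  0.26697169]
stamp_well 0.68 [ 0.37762847 -0.17266234  0.26697169]
```

View pics/w6.png

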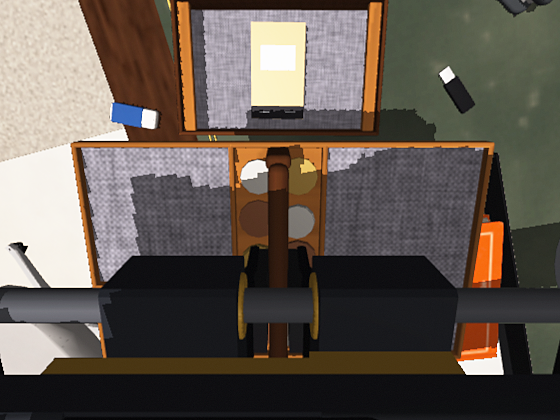

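The box is at (180–383, 0–133) and the held tray at (72–492, 142–357), level and parallel to it. Moving over the box, then down partway.

Request:
apply_moves:
  moves:
    - [[0.0263,-0.0004,0],0]
    - [[0.0263,-0.0004,0],0]
    - [[0.0263,-0.0003,0.02],0]
    - [[0.0264,-0.0003,0.03],0]
    - [[0,0,0.03],0]

```text
time_s: 18.43
tcp_pos: [0.4177, -0.2906, 0.1997]
ee_rot: [[-0.178, -0.984, 0.003], [-0.984, 0.178, -0.002], [0.002, -0.003, -1.0]]
wrist_force: [0.1, -0.0, -5.1]
gripper_width: 0.086
gripper_force: 30.0
```

Request:
apply_moves:
  moves:
    - [[0,0,0.03],0]
    - [[0,0,0.03],0]
    - [[0,0,0.03],0]
    - [[0,0,0.025],0]
    - [[0,0,0],0]

```text
time_s: 18.85
tcp_pos: [0.4136, -0.2857, 0.0799]
ee_rot: [[-0.177, -0.984, -0.011], [-0.984, 0.177, 0.004], [-0.002, 0.012, -1.0]]
wrist_force: [-1.6, 1.0, -4.0]
gripper_width: 0.086
gripper_force: 30.0
```

Request:
apply_moves:
  moves:
    - [[0,0,0],0]
    - [[0,0,0],0]
    - [[0,0,0],0]
    - [[0,0,0],0]

```text
time_s: 19.18
tcp_pos: [0.4188, -0.2876, 0.0868]
ee_rot: [[-0.175, -0.985, 0.004], [-0.985, 0.175, -0.001], [0.001, -0.004, -1.0]]
wrist_force: [-0.7, 0.8, -3.4]
gripper_width: 0.087
gripper_force: 30.0
```

```bash
python3 - <<'E'
from h import *
st();go((.4174,-.2863,.058),-10.0)
E
```

```text
t 19.1833 tcp [ 0.4188 -0.2876  0.0868] yang 169.92 tilt [ 0.004 -0.001] w 0.08702828535828952 30.00003783032298 [-0.7  0.8 -3.4] j [-16.  19. -26.   0. -44.   6.]
turn -0.08 j6 6.0 shift [-0.001   0.0017  0.0288] t 19.1833
```

Request:
apply_moves:
  moves:
    - [[0,0,0],0]
    - [[0,0,0],0]
    - [[0,0,0],0]
    - [[0,0,0],0]

```text
time_s: 19.52
tcp_pos: [0.4175, -0.2872, 0.0851]
ee_rot: [[-0.175, -0.985, 0.0], [-0.985, 0.175, -0.0], [0.0, -0.0, -1.0]]
wrist_force: [-0.1, -0.9, -3.4]
gripper_width: 0.091
gripper_force: 30.0
```

```bash
python3 - <<'E'
from h import *
st();go((.4174,-.2863,.058),-10.0)
w=imaging.capture("wrist");cv2.imwrite("pics/w7.png",w["frame"])
E
```

```text
t 19.5167 tcp [ 0.4175 -0.2872  0.0851] yang 169.9 tilt [ 0. -0.] w 0.09076507245457895 30.000061690807343 [-0.1 -0.9 -3.4] j [-16.  19. -26.  -0. -44.   6.]
turn -0.1 j6 6.0 shift [-0.0008  0.0003  0.0271] t 19.5167
```

View pics/w7.png

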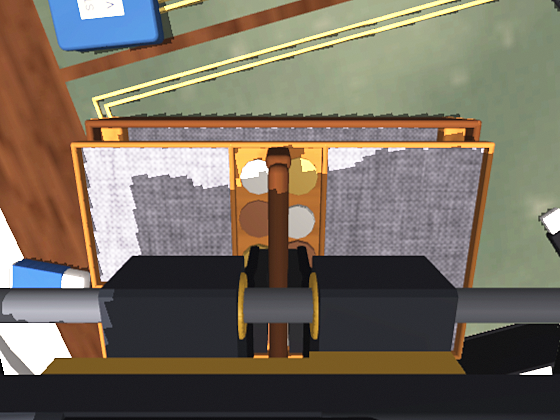

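The tray edge (row 142, columns 73–493) and the box rim (row 121, columns 87–480) share mid-column 283. The gap between them works out at the expected 8 mm, so it is centred. Lowering.

Request:
apply_moves:
  moves:
    - [[-0.0004,0,0.006],0]
    - [[0,0,0.006],0]
    - [[0,0,0.006],0]
    - [[0,0,0.004],0]
    - [[0,0,0],0]

```text
time_s: 19.98
tcp_pos: [0.4165, -0.2864, 0.0613]
ee_rot: [[-0.176, -0.984, -0.003], [-0.984, 0.176, 0.001], [-0.001, 0.003, -1.0]]
wrist_force: [0.5, 1.3, -3.3]
gripper_width: 0.089
gripper_force: 30.0
```

Request:
apply_moves:
  moves:
    - [[0,0,0.003],0]
    - [[0,0,0.002],0]
    - [[0,0,0.001],0]
    - [[0,0,0.001],0]
    - [[0,0,0],0]

```text
time_s: 20.4
tcp_pos: [0.4176, -0.2869, 0.056]
ee_rot: [[-0.175, -0.985, 0.0], [-0.985, 0.175, -0.0], [0.0, -0.0, -1.0]]
wrist_force: [-0.4, -0.2, -3.2]
gripper_width: 0.088
gripper_force: 30.0
```

Request:
apply_moves:
  moves:
    - [[0,0,0],0]
    - [[0,0,0],0]
    - [[0,0,0],0]

```text
time_s: 20.65
tcp_pos: [0.4176, -0.2868, 0.056]
ee_rot: [[-0.175, -0.985, 0.0], [-0.985, 0.175, -0.0], [0.0, -0.0, -1.0]]
wrist_force: [-0.1, -0.6, -1.9]
gripper_width: 0.085
gripper_force: 30.0
```

```bash
python3 - <<'E'
from h import *
st();go((.4174,-.2863,.056),-10.0)
E
```

```text
t 20.65 tcp [ 0.4176 -0.2868  0.056 ] yang 169.9 tilt [ 0. -0.] w 0.08527293236338167 29.999953089281917 [-0.1 -0.6 -1.9] j [-16.  22. -28.   0. -40.   6.]
turn -0.1 j6 6.0 shift [-0.0005  0.0003  0.    ] t 20.65
```

Request:
apply_moves:
  moves:
    - [[0,0,0.001],0]
    - [[0,0,0],0]
    - [[0,0,0],0]

```text
time_s: 20.9
tcp_pos: [0.4176, -0.2869, 0.0558]
ee_rot: [[-0.175, -0.985, 0.0], [-0.985, 0.175, -0.0], [0.0, -0.0, -1.0]]
wrist_force: [-1.9, 1.7, 5.8]
gripper_width: 0.088
gripper_force: 30.0
```

Request:
apply_moves:
  moves:
    - [[0,0,0],0]
    - [[0,0,0],0]
    - [[0,0,0],0]
    - [[0,0,0],0]
  hand: 0.05

```text
time_s: 21.23
tcp_pos: [0.4178, -0.2869, 0.0548]
ee_rot: [[-0.175, -0.985, 0.001], [-0.985, 0.175, -0.0], [0.0, -0.001, -1.0]]
wrist_force: [-0.1, 0.4, 0.1]
gripper_width: 0.308
gripper_force: 0.0
```

Request:
apply_moves:
  moves:
    - [[0,0,-0.02],0]
    - [[0,0,-0.04],0]
    - [[0,0,-0.04],0]
    - [[0,0,-0.04],0]
    - [[0,0,-0.04],0]

```text
time_s: 21.65
tcp_pos: [0.4172, -0.2867, 0.2368]
ee_rot: [[-0.175, -0.985, 0.0], [-0.985, 0.175, -0.0], [0.0, -0.0, -1.0]]
wrist_force: [1.5, 0.0, -0.6]
gripper_width: 0.563
gripper_force: 0.0
```

Request:
apply_moves:
  moves:
    - [[0,0,0],0]
    - [[0,0,0],0]
    - [[0,0,0],0]
    - [[0,0,0],0]
    - [[0,0,0],0]
  hand: 0.075

```text
time_s: 22.07
tcp_pos: [0.4167, -0.2865, 0.2331]
ee_rot: [[-0.175, -0.985, -0.003], [-0.985, 0.175, 0.001], [-0.001, 0.004, -1.0]]
wrist_force: [0.2, -0.3, -0.8]
gripper_width: 0.826
gripper_force: 0.0
```

```bash
python3 - <<'E'
from h import *
st();w=imaging.capture("wrist");cv2.imwrite("pics/w8.png",w["frame"])
for n,z in(("desk_box",.048),("lift_tray",.048),("ink_pad",.017)):
    for o in models.cut_out(w,n)[:1]: print(n,o["confidence"],rect(w,o["region"],z),np.round(o["extent"],2))
for n in "lift_tray pad_well bottle_well stamp_well".split():
    for o in models.place_of(w,n)[:1]: print(n,o["confidence"],onz(w,o["at"],.043))
go((.484,-.450,.22),-4)
E
```

```text
t 22.0667 tcp [ 0.4167 -0.2865  0.2331] yang 169.9 tilt [-0.003  0.001] w 0.8261110572496351 0.0 [ 0.2 -0.3 -0.8] j [-16.  10. -15.  -0. -65.   6.]
desk_box 0.88 (array([ 415.9, -288.3]), array([206.8, 130.8]), -10.3) [0.29 0.27 0.41 0.32]
lift_tray 0.81 (array([ 417.1, -283.3]), array([190.3, 121.2]), -9.4) [0.31 0.29 0.38 0.31]
ink_pad 0.55 (array([ 491.7, -436.3]), array([60.9, 60.8]), -6.2) [0.24 0.01 0.12 0.16]
lift_tray 0.77 [ 0.41639973 -0.28548692  0.043     ]
pad_well 0.88 [ 0.36130976 -0.27890759  0.043     ]
bottle_well 0.97 [ 0.47188737 -0.31680708  0.043     ]
stamp_well 0.89 [ 0.47981862 -0.26331518  0.043     ]
turn -6.1 j6 6.0 shift [ 0.1582 -0.0777  0.0146] t 22.4667
```

View pics/w8.png

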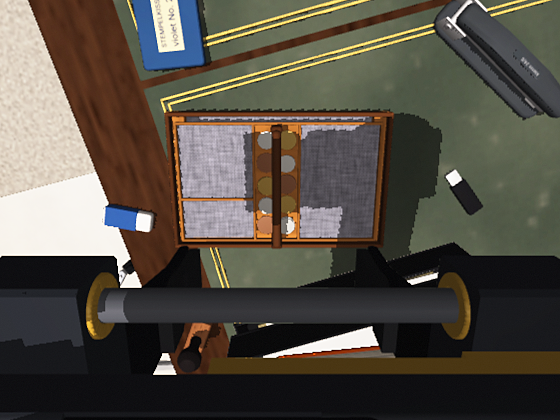

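The tray sits in the box at (175–385, 122–244), rim length 190 mm at z=0.048, consistent with resting on the ledges. Pad next.

Request:
apply_moves:
  moves:
    - [[0,0,0],-6.1]
    - [[0.0395,-0.0194,0.003],0]
    - [[0.0395,-0.0194,0.003],0]
    - [[0.0395,-0.0194,0.003],0]
    - [[0.0395,-0.0194,0.003],0]
  hand: 0.087

```text
time_s: 22.88
tcp_pos: [0.4808, -0.4424, 0.2235]
ee_rot: [[-0.069, -0.998, 0.0], [-0.998, 0.069, -0.0], [0.0, -0.0, -1.0]]
wrist_force: [0.3, 0.5, 0.7]
gripper_width: 0.993
gripper_force: 0.0
```

Request:
apply_moves:
  moves:
    - [[0,0,0],0]
    - [[0,0,0],0]
    - [[0,0,0],0]
    - [[0,0,0],0]
    - [[0,0,0],0]

```text
time_s: 23.3
tcp_pos: [0.4801, -0.4398, 0.2248]
ee_rot: [[-0.069, -0.998, 0.001], [-0.998, 0.068, -0.001], [0.001, -0.001, -1.0]]
wrist_force: [0.2, -0.2, -0.5]
gripper_width: 1.0
gripper_force: 0.0
```

```bash
python3 - <<'E'
from h import *
st();w=imaging.capture("wrist");cv2.imwrite("pics/w9.png",w["frame"])
for n,z in(("desk_box",.048),("lift_tray",.048),("ink_pad",.017)):
    for o in models.cut_out(w,n)[:1]: print(n,o["confidence"],rect(w,o["region"],z),np.round(o["extent"],2))
for n in "ink_pad pad_well".split():
    for o in models.place_of(w,n)[:1]: print(n,o["confidence"],onz(w,o["at"],.0))
a=models.cut_out(w,"ink_pad")[0]; ra=rect(w,a["region"],.017); go((ra[0][0]/1e3,ra[0][1]/1e3,.006),(ra[2]+90))
t=imaging.capture("top");s=imaging.capture("scene")
for n in ("ink_pad","ink_bottle","rubber_stamp"):
    R=[px2ray(c,models.place_of(c,n)[0]["at"]) for c in (t,s,w) if models.place_of(c,n)]
    print(n,len(R),tri(R))
E
```

```text
t 23.3 tcp [ 0.4801 -0.4398  0.2248] yang 176.07 tilt [ 0.001 -0.001] w 0.999736072530514 0.0 [ 0.2 -0.2 -0.5] j [-28.  24.   5.   0. -70.  24.]
desk_box 0.84 (array([ 452.1, -359.9]), array([111.7,  45.4]), -4.1) [0.44 0.58 0.39 0.27]
lift_tray 0.7 (array([ 433.4, -273.6]), array([163.3,  41.7]), -3.8) [0.46 0.64 0.35 0.23]
ink_pad 0.84 (array([ 491. , -450.8]), array([85.3, 57.6]), 84.9) [0.42 0.31 0.11 0.19]
ink_pad 0.86 [ 0.48872467 -0.44617883  0.        ]
pad_well 0.89 [ 0.34846245 -0.2476585   0.        ]
turn 1.13 j6 24.4 shift [ 0.0093 -0.0115  0.2179] t 23.65
ink_pad 3 [ 0.48767972 -0.44808301 -0.00900908]
ink_bottle 3 [ 0.45596964 -0.08613116  0.0386426 ]
rubber_stamp 2 [ 0.53281175 -0.11232468  0.01837271]
```

The pad measures 85x58 mm at (491, −451), as it should. Gripping it high, tips 8 mm up.

Request:
apply_moves:
  moves:
    - [[0.0093,-0.0115,0.02],1.1]
    - [[0,0,0.04],0]
    - [[0,0,0.04],0]
    - [[0,0,0.04],0]
    - [[0,0,0.03],0]

```text
time_s: 25.02
tcp_pos: [0.4897, -0.4499, 0.0501]
ee_rot: [[-0.089, -0.996, -0.003], [-0.996, 0.089, 0.002], [-0.002, 0.003, -1.0]]
wrist_force: [-0.2, 0.4, -0.5]
gripper_width: 1.004
gripper_force: 0.0
```

Request:
apply_moves:
  moves:
    - [[0,0,0.02],0]
    - [[0,0,0.02],0]
    - [[0,0,0.006],0]
    - [[0,0,0],0]
    - [[0,0,0],0]

```text
time_s: 25.43
tcp_pos: [0.4916, -0.4513, 0.0082]
ee_rot: [[-0.088, -0.996, 0.001], [-0.996, 0.088, -0.001], [0.001, -0.001, -1.0]]
wrist_force: [-0.1, -0.7, 0.3]
gripper_width: 1.0
gripper_force: 0.0
```

```bash
python3 - <<'E'
from h import *
st();go((.491,-.4508,.008),-5.1)
E
```

```text
t 25.4333 tcp [ 0.4916 -0.4513  0.0082] yang 174.93 tilt [ 0.001 -0.001] w 0.9995315218371652 0.0 [-0.1 -0.7  0.3] j [-29.  38.  -7.   0. -46.  24.]
turn 0.03 j6 23.6 shift [-0.0004  0.0006  0.0002] t 25.4333
```

Request:
apply_moves:
  moves:
    - [[0,0,0],0]
    - [[0,0,0],0]
    - [[0,0,0],0]
    - [[0,0,0],0]
    - [[0,0,0],0]
  hand: 0.04

```text
time_s: 25.85
tcp_pos: [0.4913, -0.451, 0.0082]
ee_rot: [[-0.089, -0.996, 0.001], [-0.996, 0.089, -0.001], [0.0, -0.001, -1.0]]
wrist_force: [-0.1, -1.3, -0.1]
gripper_width: 0.706
gripper_force: 0.0
```

Request:
apply_moves:
  moves:
    - [[0,0,0],0]
    - [[0,0,0],0]
    - [[0,0,0],0]

```text
time_s: 26.1
tcp_pos: [0.491, -0.4509, 0.008]
ee_rot: [[-0.089, -0.996, -0.0], [-0.996, 0.089, -0.0], [0.0, 0.0, -1.0]]
wrist_force: [-0.6, 0.9, 3.9]
gripper_width: 0.661
gripper_force: 30.0
```

```bash
python3 - <<'E'
from h import *
st();go((.3611,-.2774,.18),-10)
E
```

```text
t 26.1 tcp [ 0.491  -0.4509  0.008 ] yang 174.91 tilt [-0. -0.] w 0.6614678613194297 30.00054180622101 [-0.6  0.9  3.9] j [-29.  38.  -7.   0. -46.  24.]
turn 4.91 j6 23.6 shift [-0.1483  0.1581 -0.172 ] t 26.1
```

Request:
apply_moves:
  moves:
    - [[0,0,-0.02],0]
    - [[0,0,-0.04],0]
    - [[0,0,-0.04],0]
    - [[0,0,-0.04],0]
    - [[0,0,-0.03],4.9]

```text
time_s: 26.52
tcp_pos: [0.4918, -0.4514, 0.181]
ee_rot: [[-0.175, -0.985, 0.003], [-0.985, 0.175, -0.002], [0.002, -0.003, -1.0]]
wrist_force: [0.5, -0.2, -1.1]
gripper_width: 0.66
gripper_force: 30.0
```

Request:
apply_moves:
  moves:
    - [[-0.0247,0.0264,0],0]
    - [[-0.0247,0.0264,0],0]
    - [[-0.0247,0.0264,0],0]
    - [[-0.0247,0.0264,0],0]
    - [[-0.0247,0.0264,0],0]

```text
time_s: 26.93
tcp_pos: [0.3811, -0.305, 0.177]
ee_rot: [[-0.174, -0.985, -0.0], [-0.985, 0.174, 0.001], [-0.0, 0.0, -1.0]]
wrist_force: [1.1, 0.6, -0.4]
gripper_width: 0.659
gripper_force: 30.0
```

Request:
apply_moves:
  moves:
    - [[-0.0247,0.0264,0],0]
    - [[0,0,0.02],0]
    - [[0,0,0.02],0]
    - [[0,0,0.02],0]
    - [[0,0,0],0]

```text
time_s: 27.35
tcp_pos: [0.358, -0.2759, 0.1143]
ee_rot: [[-0.174, -0.985, -0.007], [-0.985, 0.174, 0.003], [-0.002, 0.007, -1.0]]
wrist_force: [-0.1, 0.7, -1.1]
gripper_width: 0.66
gripper_force: 30.0
```

Request:
apply_moves:
  moves:
    - [[0,0,0],0]
    - [[0,0,0],0]
    - [[0,0,0],0]
    - [[0,0,0],0]
    - [[0,0,0],0]

```text
time_s: 27.77
tcp_pos: [0.3613, -0.2777, 0.1183]
ee_rot: [[-0.174, -0.985, 0.002], [-0.985, 0.174, -0.001], [0.0, -0.002, -1.0]]
wrist_force: [-1.3, -0.5, -0.5]
gripper_width: 0.665
gripper_force: 30.0
```

```bash
python3 - <<'E'
from h import *
st();go((.3611,-.2774,.055),-10)
w=imaging.capture("wrist");cv2.imwrite("pics/w10.png",w["frame"])
E
```

```text
t 27.7667 tcp [ 0.3613 -0.2777  0.1183] yang 170.0 tilt [ 0.002 -0.001] w 0.6648535911152382 29.999713003635406 [-1.3 -0.5 -0.5] j [-17.  12. -31.   0. -47.   7.]
turn -0.0 j6 7.0 shift [-0.0002  0.0003  0.0633] t 27.7667
```

View pics/w10.png

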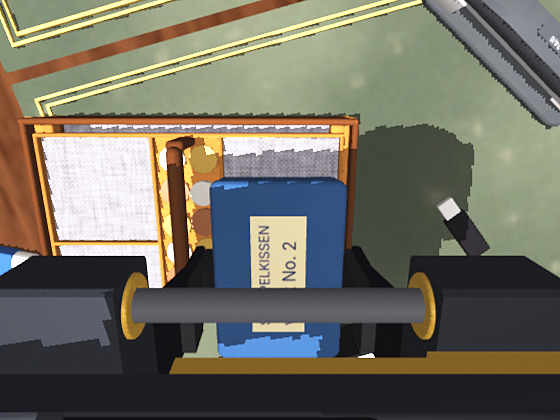

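The pad hangs level at (210–347, 178–357), roughly 2–3 mm left of the compartment's middle (columns 223–345). I'll shift 2 mm and lower.

Request:
apply_moves:
  moves:
    - [[0,0.002,0.01],0]
    - [[0,0,0.02],0]
    - [[0,0,0.02],0]
    - [[0,0,0.01],0]
    - [[0,0,0],0]

```text
time_s: 28.23
tcp_pos: [0.3572, -0.2765, 0.0557]
ee_rot: [[-0.174, -0.985, -0.004], [-0.985, 0.174, 0.002], [-0.001, 0.005, -1.0]]
wrist_force: [0.2, 0.5, -1.5]
gripper_width: 0.657
gripper_force: 30.0
```

Request:
apply_moves:
  moves:
    - [[0,0,0.002],0]
    - [[0,0,0],0]
    - [[0,0,0],0]
    - [[0,0,0],0]
    - [[0,0,0],0]

```text
time_s: 28.65
tcp_pos: [0.3593, -0.2772, 0.0562]
ee_rot: [[-0.174, -0.985, 0.001], [-0.985, 0.174, -0.001], [0.0, -0.002, -1.0]]
wrist_force: [-0.2, -0.6, -1.2]
gripper_width: 0.654
gripper_force: 30.0
```

```bash
python3 - <<'E'
from h import *
st()
E
```

```text
t 28.65 tcp [ 0.3593 -0.2772  0.0562] yang 170.01 tilt [ 0.001 -0.001] w 0.6539789402900577 29.999652206897736 [-0.2 -0.6 -1.2] j [-17.  18. -35.   0. -37.   7.]
```

Request:
apply_moves:
  moves:
    - [[0,0,0.003],0]
    - [[0,0,0.0015],0]
    - [[0,0,0],0]
    - [[0,0,0],0]
    - [[0,0,0],0]

```text
time_s: 29.07
tcp_pos: [0.3589, -0.2771, 0.0509]
ee_rot: [[-0.174, -0.985, -0.0], [-0.985, 0.174, -0.0], [0.0, 0.0, -1.0]]
wrist_force: [-0.9, -0.0, 0.2]
gripper_width: 0.656
gripper_force: 30.0
```

Request:
apply_moves:
  moves:
    - [[0,0,0.0007],0]
    - [[0,0,0],0]
    - [[0,0,0],0]
    - [[0,0,0],0]

```text
time_s: 29.4
tcp_pos: [0.3589, -0.2771, 0.0509]
ee_rot: [[-0.173, -0.985, 0.0], [-0.985, 0.173, -0.0], [0.0, -0.0, -1.0]]
wrist_force: [-1.2, 1.6, 5.7]
gripper_width: 0.656
gripper_force: 30.0
```

Contact made; releasing the pad (fingers only to 68 mm, clear of the handle), then going to the bottle.

Request:
apply_moves:
  moves:
    - [[0,0,0],0]
    - [[0,0,0],0]
    - [[0,0,0],0]
    - [[0,0,0],0]
  hand: 0.068

```text
time_s: 29.73
tcp_pos: [0.3588, -0.2771, 0.0502]
ee_rot: [[-0.174, -0.985, -0.0], [-0.985, 0.174, 0.0], [0.0, 0.0, -1.0]]
wrist_force: [-0.5, 0.3, 0.4]
gripper_width: 0.769
gripper_force: 0.0
```

Request:
apply_moves:
  moves:
    - [[0,0,-0.01],0]
    - [[0,0,-0.03],0]
    - [[0,0,-0.04],0]
    - [[0,0,-0.04],7]
    - [[0,0,-0.04],7]

```text
time_s: 30.15
tcp_pos: [0.3582, -0.2769, 0.212]
ee_rot: [[-0.412, -0.911, -0.001], [-0.911, 0.412, 0.0], [0.0, 0.001, -1.0]]
wrist_force: [1.9, -0.8, -0.4]
gripper_width: 0.781
gripper_force: 0.0
```

Request:
apply_moves:
  moves:
    - [[0,0,-0.04],7]
    - [[0,0,0],7]
    - [[0,0,0],7]
    - [[0,0,0],0]
    - [[0,0,0],0]

```text
time_s: 30.57
tcp_pos: [0.3585, -0.2769, 0.25]
ee_rot: [[-0.705, -0.709, -0.001], [-0.709, 0.705, 0.0], [0.0, 0.001, -1.0]]
wrist_force: [-0.4, -0.4, 0.1]
gripper_width: 0.778
gripper_force: 0.0
```

```bash
python3 - <<'E'
from h import *
st();w=imaging.capture("wrist");cv2.imwrite("pics/w11.png",w["frame"])
t=imaging.capture("top")
for n,z in(("lift_tray",.048),("ink_pad",.060)):
    for o in models.cut_out(w,n)[:1]: print(n,o["confidence"],rect(w,o["region"],z),np.round(o["extent"],2))
for n in "ink_pad pad_well bottle_well stamp_well".split():
    for o in models.place_of(w,n)[:1]: print(n,o["confidence"],onz(w,o["at"],.043))
go((.53,0,.25),96.5)
K=t["intrinsics"]
for u,v in((219,218),(345,204)): print(onz(t,(u/560,v/420),.11))
E
```

```text
t 30.5667 tcp [ 0.3585 -0.2769  0.25  ] yang 135.18 tilt [-0.001  0.   ] w 0.7783065555135661 0.0 [-0.4 -0.4  0.1] j [-17.   4. -20.  -0. -67. -28.]
lift_tray 0.76 (array([ 417.5, -283.7]), array([190.6, 120.6]), -10.2) [0.22 0.27 0.39 0.42]
ink_pad 0.74 (array([ 360.4, -276.9]), array([85.8, 58.3]), 80.1) [0.41 0.32 0.18 0.24]
ink_pad 0.63 [ 0.36055993 -0.27472158  0.043     ]
bottle_well 0.7 [ 0.47240198 -0.31653696  0.043     ]
stamp_well 0.73 [ 0.4819732  -0.26246932  0.043     ]
turn 38.53 j6 -27.9 shift [-0.2015  0.2559  0.    ] t 30.9667
[0.43755297 0.17935509 0.11      ]
[ 0.47824223 -0.14675082  0.11      ]
```

View pics/w11.png

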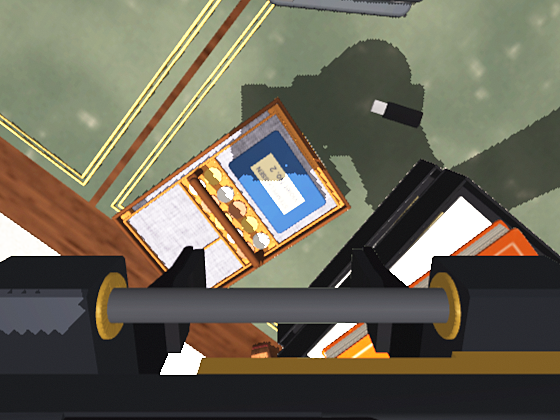

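The pad sits in its compartment at (230–330, 130–236), within about 2 mm of centre. Next, the bottle.

Request:
apply_moves:
  moves:
    - [[0,0,0],6.4]
    - [[0,0,0],6.4]
    - [[0,0,0],6.4]
    - [[0,0,0],6.4]
    - [[0,0,0],6.4]
  hand: 0.06

```text
time_s: 31.38
tcp_pos: [0.3588, -0.2771, 0.2502]
ee_rot: [[-0.975, -0.22, -0.0], [-0.22, 0.975, 0.0], [0.0, 0.0, -1.0]]
wrist_force: [0.8, 0.2, -0.0]
gripper_width: 0.692
gripper_force: 0.0
```

Request:
apply_moves:
  moves:
    - [[0,0,0],6.4]
    - [[-0.0224,0.0284,0],0]
    - [[-0.0224,0.0284,0],0]
    - [[-0.0224,0.0284,0],0]
    - [[-0.0224,0.0284,0],0]

```text
time_s: 31.8
tcp_pos: [0.4353, -0.1527, 0.2504]
ee_rot: [[-0.993, -0.115, 0.0], [-0.115, 0.993, -0.0], [-0.0, -0.0, -1.0]]
wrist_force: [-0.3, -0.3, 0.7]
gripper_width: 0.687
gripper_force: 0.0
```

Request:
apply_moves:
  moves:
    - [[-0.0224,0.0284,0],0]
    - [[-0.0224,0.0284,0],0]
    - [[-0.0224,0.0284,0],0]
    - [[-0.0224,0.0284,0],0]
    - [[-0.0224,0.0284,0],0]

```text
time_s: 32.22
tcp_pos: [0.5303, 0.0018, 0.2503]
ee_rot: [[-0.993, -0.116, 0.0], [-0.116, 0.993, -0.0], [-0.0, -0.0, -1.0]]
wrist_force: [0.1, -0.3, -0.3]
gripper_width: 0.689
gripper_force: 0.0
```

Request:
apply_moves:
  moves:
    - [[0,0,0],0]
    - [[0,0,0],0]
    - [[0,0,0],0]
    - [[0,0,0],0]

```text
time_s: 32.55
tcp_pos: [0.5291, -0.0007, 0.2502]
ee_rot: [[-0.993, -0.114, -0.0], [-0.114, 0.993, -0.0], [0.0, -0.0, -1.0]]
wrist_force: [0.1, 0.4, -0.4]
gripper_width: 0.689
gripper_force: 0.0
```

```bash
python3 - <<'E'
from h import *
st();w=imaging.capture("wrist");cv2.imwrite("pics/w12.png",w["frame"])
for n,z in(("ink_bottle",.036),("rubber_stamp",.018)):
    for o in models.cut_out(w,n)[:1]: print(n,o["confidence"],rect(w,o["region"],z),np.round(o["extent"],2))
    for o in models.place_of(w,n)[:1]: print(n,o["confidence"],onz(w,o["at"],.0))
E
```

```text
t 32.55 tcp [ 0.5291 -0.0007  0.2502] yang 96.57 tilt [-0. -0.] w 0.6891394729795861 0.0 [ 0.1  0.4 -0.4] j [  18.   12.  -10.    0.  -68. -101.]
ink_bottle 0.8 (array([534.6,   1. ]), array([53.6, 52.6]), -33.3) [0.45 0.35 0.1  0.16]
ink_bottle 0.92 [0.53426707 0.00460421 0.        ]
rubber_stamp 0.71 (array([ 549.3, -120. ]), array([48.5, 42.1]), 58.8) [0.25 0.37 0.09 0.09]
rubber_stamp 0.75 [ 0.54829145 -0.11996803  0.        ]
```

View pics/w12.png

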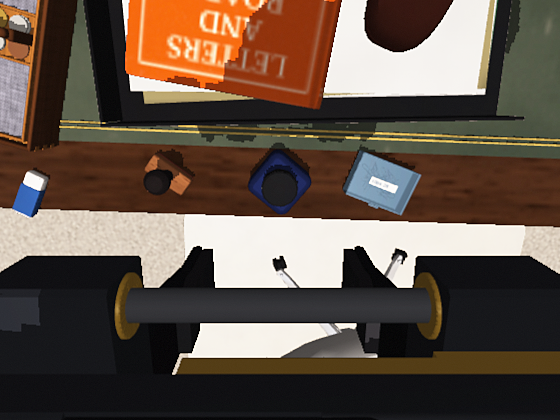

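The bottle is at (249–311, 147–213) with its cap centred at (280,183). The stamp is at (143–193, 150–195), the decoy tin at (382,182). I'll refine the cap centre.

```bash
python3 - <<'E'
from h import *
w=imaging.capture("wrist");f=w["frame"];o=models.cut_out(w,"ink_bottle")[0]
m=o["region"]&(f.max(2)<70)&((f.max(2).astype(int)-f.min(2))<22)
m=cv2.morphologyEx(m.astype(np.uint8),cv2.MORPH_OPEN,np.ones((3,3)))
cn=max(cv2.findContours(m,0,2)[0],key=cv2.contourArea);(u,v),rad=cv2.minEnclosingCircle(cn);print(u,v,rad)
p=onz(w,((u+.5)/560,(v+.5)/420),.056);print("cap",p,"caprad mm",rad/377*(w["eye"][2]-.056)*1000)
t=imaging.capture("top");s=imaging.capture("scene")
print(tri([px2ray(c,models.place_of(c,"ink_bottle")[0]["at"]) for c in(t,s,w)]))
go((.5342,.001,.040),96.5)
E
```

```text
279.1045227050781 186.47740173339844 18.927892684936523
cap [0.53453627 0.00115844 0.056     ] caprad mm 17.885136080132465
[0.53070308 0.00120683 0.02239011]
turn 0.1 j6 -101.0 shift [-0.0046  0.0005  0.2103] t 33.15
```

Request:
apply_moves:
  moves:
    - [[-0.0056,0.0013,0.03],0]
    - [[0,0,0.04],0]
    - [[0,0,0.04],0]
    - [[0,0,0.03],0]
    - [[0,0,0.025],0]

```text
time_s: 33.57
tcp_pos: [0.5339, 0.0017, 0.0828]
ee_rot: [[-0.993, -0.115, -0.003], [-0.115, 0.993, -0.001], [0.003, -0.0, -1.0]]
wrist_force: [-0.1, 0.3, -0.5]
gripper_width: 0.691
gripper_force: 0.0
```

Request:
apply_moves:
  moves:
    - [[0,0,0.02],0]
    - [[0,0,0.015],0]
    - [[0,0,0.005],0]
    - [[0,0,0],0]
    - [[0,0,0],0]

```text
time_s: 33.98
tcp_pos: [0.5357, 0.0021, 0.0458]
ee_rot: [[-0.993, -0.115, 0.001], [-0.115, 0.993, -0.0], [-0.001, -0.0, -1.0]]
wrist_force: [-0.0, 0.5, 0.4]
gripper_width: 0.687
gripper_force: 0.0
```

Request:
apply_moves:
  moves:
    - [[0,0,0],0]
    - [[0,0,0],0]
    - [[0,0,0],0]

```text
time_s: 34.23
tcp_pos: [0.5358, 0.0022, 0.0464]
ee_rot: [[-0.993, -0.115, 0.002], [-0.115, 0.993, 0.001], [-0.002, 0.0, -1.0]]
wrist_force: [0.4, -0.2, 1.0]
gripper_width: 0.693
gripper_force: 0.0
```

```bash
python3 - <<'E'
from h import *
st();go((.5345,.0012,.040),96.5)
E
```

```text
t 34.2333 tcp [0.5358 0.0022 0.0464] yang 96.61 tilt [0.002 0.001] w 0.6932192299315194 0.0 [ 0.4 -0.2  1. ] j [  18.   25.  -25.    0.  -40. -101.]
turn 0.11 j6 -101.0 shift [ 0.0014 -0.0008  0.0064] t 34.2333
```

Request:
apply_moves:
  moves:
    - [[0.001,-0.0008,0.003],0]
    - [[0,0,0.0025],0]
    - [[0,0,0],0]
    - [[0,0,0],0]

```text
time_s: 34.57
tcp_pos: [0.534, 0.001, 0.0396]
ee_rot: [[-0.993, -0.115, -0.0], [-0.115, 0.993, -0.0], [0.0, -0.0, -1.0]]
wrist_force: [-0.2, 0.2, -0.1]
gripper_width: 0.69
gripper_force: 0.0
```

Request:
apply_moves:
  moves:
    - [[0,0,0],0]
    - [[0,0,0],0]
    - [[0,0,0],0]
    - [[0,0,0],0]
    - [[0,0,0],0]
  hand: 0.02

```text
time_s: 34.98
tcp_pos: [0.5342, 0.0011, 0.0398]
ee_rot: [[-0.993, -0.115, 0.0], [-0.115, 0.993, 0.0], [-0.0, 0.0, -1.0]]
wrist_force: [0.5, 0.9, 0.6]
gripper_width: 0.401
gripper_force: 30.1
```

Request:
apply_moves:
  moves:
    - [[0,0,0],0]
    - [[0,0,0],0]
    - [[0,0,0],0]

```text
time_s: 35.23
tcp_pos: [0.5342, 0.0011, 0.0398]
ee_rot: [[-0.993, -0.115, 0.0], [-0.115, 0.993, 0.0], [-0.0, 0.0, -1.0]]
wrist_force: [-0.4, 0.5, 0.2]
gripper_width: 0.401
gripper_force: 30.0
```

```bash
python3 - <<'E'
from h import *
st()
E
```

```text
t 35.2333 tcp [0.5342 0.0011 0.0398] yang 96.61 tilt [0. 0.] w 0.400739604656863 30.000048279762268 [-0.4  0.5  0.2] j [  18.   25.  -25.   -0.  -40. -101.]
```

Request:
apply_moves:
  moves:
    - [[0,0,-0.02],0]
    - [[0,0,-0.04],0]
    - [[0,0,-0.04],0]
    - [[0,0,-0.04],0]
    - [[0,0,-0.04],0]

```text
time_s: 35.65
tcp_pos: [0.5333, 0.0009, 0.2212]
ee_rot: [[-0.993, -0.115, -0.001], [-0.115, 0.993, -0.0], [0.001, 0.0, -1.0]]
wrist_force: [1.3, -0.4, -1.5]
gripper_width: 0.402
gripper_force: 30.0
```

Request:
apply_moves:
  moves:
    - [[0,0,-0.03],-5.8]
    - [[0,0,0],-5.8]
    - [[0,0,0],-5.8]
    - [[0,0,0],-5.9]
    - [[0.0237,-0.0272,0],0]

```text
time_s: 36.07
tcp_pos: [0.5281, -0.0313, 0.2492]
ee_rot: [[-0.863, -0.506, 0.001], [-0.506, 0.863, 0.001], [-0.001, 0.001, -1.0]]
wrist_force: [0.9, -0.9, -2.2]
gripper_width: 0.401
gripper_force: 30.0
```

Request:
apply_moves:
  moves:
    - [[0.0237,-0.0272,0],0]
    - [[0.0237,-0.0272,0],0]
    - [[0.0237,-0.0272,0],0]
    - [[0.0237,-0.0272,0],0]
    - [[0.0237,-0.0272,0],0]

```text
time_s: 36.48
tcp_pos: [0.4911, -0.2126, 0.2492]
ee_rot: [[-0.867, -0.499, -0.001], [-0.499, 0.867, 0.001], [0.001, 0.001, -1.0]]
wrist_force: [0.2, 0.9, -2.2]
gripper_width: 0.402
gripper_force: 30.0
```

Request:
apply_moves:
  moves:
    - [[0.0237,-0.0272,0],0]
    - [[0.0237,-0.0272,0],0]
    - [[0.0236,-0.027,0],0]
    - [[0,0,0.03],0]
    - [[0,0,0.03],0]

```text
time_s: 36.9
tcp_pos: [0.4713, -0.3196, 0.19]
ee_rot: [[-0.869, -0.495, 0.004], [-0.495, 0.869, -0.001], [-0.003, -0.003, -1.0]]
wrist_force: [-0.8, 0.6, -3.1]
gripper_width: 0.4
gripper_force: 30.0
```

Request:
apply_moves:
  moves:
    - [[0,0,0.03],0]
    - [[0,0,0.02],0]
    - [[0,0,0],0]
    - [[0,0,0],0]
    - [[0,0,0],0]

```text
time_s: 37.32
tcp_pos: [0.4723, -0.3178, 0.1412]
ee_rot: [[-0.867, -0.499, 0.002], [-0.499, 0.867, -0.001], [-0.001, -0.002, -1.0]]
wrist_force: [-0.6, 0.9, -0.5]
gripper_width: 0.4
gripper_force: 30.0
```

Request:
apply_moves:
  moves:
    - [[0,0,0],0]
    - [[0,0,0],0]
    - [[0,0,0],0]
    - [[0,0,0],0]

```text
time_s: 37.65
tcp_pos: [0.4717, -0.3173, 0.1407]
ee_rot: [[-0.867, -0.499, 0.002], [-0.499, 0.867, -0.001], [-0.001, -0.001, -1.0]]
wrist_force: [-0.2, 0.4, -1.5]
gripper_width: 0.401
gripper_force: 30.0
```

```bash
python3 - <<'E'
from h import *
st();go((.4716,-.317,.0835),119.9)
w=imaging.capture("wrist");cv2.imwrite("pics/w13.png",w["frame"])
z=r.sense()["tcp_pos"][2]-.0398
for n,h in(("ink_bottle",z+.036),("lift_tray",.048)):
    for o in models.cut_out(w,n)[:1]: print(n,o["confidence"],rect(w,o["region"],h))
for n,h in(("ink_bottle",z),("bottle_well",.043),("stamp_well",.043)):
    for o in models.place_of(w,n)[:1]: print(n,o["confidence"],onz(w,o["at"],h))
E
```

```text
t 37.65 tcp [ 0.4717 -0.3173  0.1407] yang 119.91 tilt [ 0.002 -0.001] w 0.40142595688399646 29.999636113643646 [-0.2  0.4 -1.5] j [-18.  21. -14.   0. -55. -42.]
turn 0.01 j6 -42.5 shift [-0.      0.0004  0.0572] t 37.65
ink_bottle 0.92 (array([ 467.9, -319.2]), array([52.5, 51.3]), 80.9)
lift_tray 0.58 (array([ 417.7, -282. ]), array([189.5, 125. ]), -10.0)
ink_bottle 0.69 [ 0.47329791 -0.31726131  0.10069098]
stamp_well 0.85 [ 0.478814   -0.26278959  0.043     ]
```

View pics/w13.png

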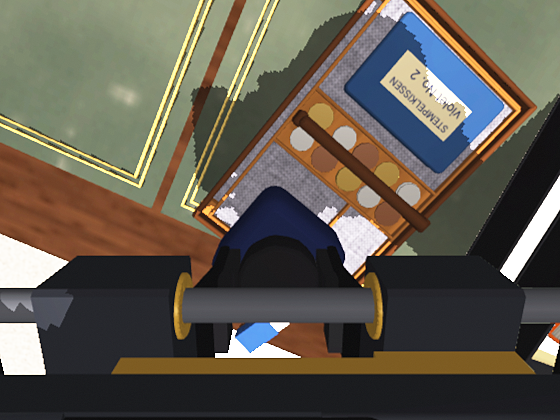

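The bottle is square to its compartment (mask angle 80.9°), and the pad is still in place. Lowering.

Request:
apply_moves:
  moves:
    - [[0,0,0.02],0]
    - [[0,0,0.015],0]
    - [[0,0,0.012],0]
    - [[0,0,0.005],0]
    - [[0,0,0],0]

```text
time_s: 38.37
tcp_pos: [0.4705, -0.317, 0.0865]
ee_rot: [[-0.867, -0.498, -0.003], [-0.498, 0.867, 0.001], [0.002, 0.002, -1.0]]
wrist_force: [-0.3, 0.8, -1.6]
gripper_width: 0.404
gripper_force: 30.0
```

Request:
apply_moves:
  moves:
    - [[0,0,0.0025],0]
    - [[0,0,0],0]
    - [[0,0,0],0]
    - [[0,0,0],0]
    - [[0,0,0],0]

```text
time_s: 38.78
tcp_pos: [0.4716, -0.3174, 0.0859]
ee_rot: [[-0.867, -0.499, 0.001], [-0.499, 0.867, -0.0], [-0.001, -0.001, -1.0]]
wrist_force: [-0.3, -0.1, -1.5]
gripper_width: 0.401
gripper_force: 30.0
```

```bash
python3 - <<'E'
from h import *
st();go((.4716,-.317,.083),119.9)
E
```

```text
t 38.7833 tcp [ 0.4716 -0.3174  0.0859] yang 119.91 tilt [ 0.001 -0.   ] w 0.40093260187820495 29.999614655971527 [-0.3 -0.1 -1.5] j [-18.  24. -18.   0. -48. -42.]
turn 0.01 j6 -42.5 shift [-0.0001  0.0003  0.0029] t 38.7833
```

Request:
apply_moves:
  moves:
    - [[0,0,0.0015],0]
    - [[0,0,0.001],0]
    - [[0,0,0],0]
    - [[0,0,0],0]
    - [[0,0,0],0]

```text
time_s: 39.2
tcp_pos: [0.4714, -0.3173, 0.0829]
ee_rot: [[-0.867, -0.499, 0.0], [-0.499, 0.867, -0.0], [-0.0, -0.0, -1.0]]
wrist_force: [0.1, 2.0, -0.6]
gripper_width: 0.401
gripper_force: 30.0
```

Request:
apply_moves:
  moves:
    - [[0,0,0.0005],0]
    - [[0,0,0],0]
    - [[0,0,0],0]
    - [[0,0,0],0]
    - [[0,0,0],0]

```text
time_s: 39.62
tcp_pos: [0.4714, -0.3173, 0.0828]
ee_rot: [[-0.867, -0.499, 0.0], [-0.499, 0.867, -0.0], [-0.0, -0.0, -1.0]]
wrist_force: [-1.4, 1.6, 5.0]
gripper_width: 0.396
gripper_force: 30.0
```

Request:
apply_moves:
  moves:
    - [[0,0,0],0]
    - [[0,0,0],0]
    - [[0,0,0],0]
    - [[0,0,0],0]
  hand: 0.055

```text
time_s: 39.95
tcp_pos: [0.4713, -0.3173, 0.0819]
ee_rot: [[-0.867, -0.498, -0.0], [-0.498, 0.867, 0.0], [0.0, 0.0, -1.0]]
wrist_force: [-0.4, 0.2, -0.3]
gripper_width: 0.592
gripper_force: 0.0
```

Request:
apply_moves:
  moves:
    - [[0,0,-0.01],0]
    - [[0,0,-0.03],0]
    - [[0,0,-0.04],0]
    - [[0,0,-0.04],5.8]
    - [[0,0,-0.04],5.7]

```text
time_s: 40.37
tcp_pos: [0.4709, -0.3173, 0.2448]
ee_rot: [[-0.95, -0.311, 0.0], [-0.311, 0.95, -0.0], [-0.0, -0.0, -1.0]]
wrist_force: [0.5, -0.2, -0.3]
gripper_width: 0.628
gripper_force: 0.0
```

Request:
apply_moves:
  moves:
    - [[0,0,0],5.7]
    - [[0,0,0],5.7]
    - [[0,0,0],0]
    - [[0,0,0],0]
    - [[0,0,0],0]

```text
time_s: 40.78
tcp_pos: [0.4711, -0.3172, 0.2421]
ee_rot: [[-0.992, -0.124, -0.001], [-0.124, 0.992, 0.0], [0.001, 0.0, -1.0]]
wrist_force: [0.7, -0.3, -0.9]
gripper_width: 0.631
gripper_force: 0.0
```

```bash
python3 - <<'E'
from h import *
st();w=imaging.capture("wrist")
for n,h in(("ink_bottle",.079),("lift_tray",.048),("ink_pad",.060)):
    for o in models.cut_out(w,n)[:1]: print(n,o["confidence"],rect(w,o["region"],h))
for n,h in(("ink_bottle",.043),("bottle_well",.043),("stamp_well",.043)):
    for o in models.place_of(w,n)[:1]: print(n,o["confidence"],onz(w,o["at"],h))
E
```

```text
t 40.7833 tcp [ 0.4711 -0.3172  0.2421] yang 97.12 tilt [-0.001  0.   ] w 0.6307186588974579 0.0 [ 0.7 -0.3 -0.9] j [-18.  16.  -6.   0. -68. -65.]
ink_bottle 0.72 (array([ 471.2, -316.7]), array([54.5, 51. ]), -10.3)
lift_tray 0.9 (array([ 418. , -284.6]), array([190.5, 120.4]), -10.3)
ink_pad 0.62 (array([ 361. , -277.9]), array([85.6, 58.2]), 80.0)
ink_bottle 0.88 [ 0.47430802 -0.316006    0.043     ]
stamp_well 0.78 [ 0.47893364 -0.26024595  0.043     ]
```

Request:
apply_moves:
  moves:
    - [[-0.0165,0.0313,0],0]
    - [[-0.0165,0.0313,0],0]
    - [[-0.0165,0.0313,0],0]
    - [[-0.0165,0.0313,0],0]
    - [[-0.0165,0.0313,0],0]

```text
time_s: 41.55
tcp_pos: [0.5345, -0.1504, 0.2424]
ee_rot: [[-0.993, -0.122, 0.0], [-0.122, 0.993, -0.0], [-0.0, -0.0, -1.0]]
wrist_force: [0.7, -0.3, -0.6]
gripper_width: 0.632
gripper_force: 0.0
```

Request:
apply_moves:
  moves:
    - [[-0.0165,0.0313,0],0]
    - [[0,0,0],0]
    - [[0,0,0],0]
    - [[0,0,0],0]
    - [[0,0,0],0]

```text
time_s: 41.97
tcp_pos: [0.5463, -0.1195, 0.2422]
ee_rot: [[-0.993, -0.121, -0.0], [-0.121, 0.993, -0.0], [0.0, -0.0, -1.0]]
wrist_force: [1.0, -0.0, 0.3]
gripper_width: 0.629
gripper_force: 0.0
```

```bash
python3 - <<'E'
from h import *
st();w=imaging.capture("wrist");cv2.imwrite("pics/w14.png",w["frame"]);f=w["frame"].astype(int)
o=models.cut_out(w,"rubber_stamp")[0];m=o["region"];print(o["confidence"],rect(w,m,.018))
print(models.place_of(w,"rubber_stamp")[0]["confidence"],onz(w,models.place_of(w,"rubber_stamp")[0]["at"],0))
knob=m&(f.max(2)<75); blk=m&~knob
for k,(a,z) in {"knob":(knob,.06),"blk":(blk,.018)}.items():
    a=cv2.morphologyEx(a.astype(np.uint8),cv2.MORPH_OPEN,np.ones((3,3)))
    cn=max(cv2.findContours(a,0,2)[0],key=cv2.contourArea);(u,v),rad=cv2.minEnclosingCircle(cn)
    print(k,a.sum(),u,v,rad,onz(w,((u+.5)/560,(v+.5)/420),z),rect(w,a>0,z))
ys,xs=np.where(m);a,b,c,d=ys.min()-2,ys.max()+3,xs.min()-2,xs.max()+3
for y in range(a,b,2): print("".join(" " if not m[y,x] else ("#" if knob[y,x] else ".") for x in range(c,d)))
E
```

```text
t 41.9667 tcp [ 0.5463 -0.1195  0.2422] yang 96.95 tilt [-0. -0.] w 0.6289780135657624 0.0 [ 1.  -0.   0.3] j [  4.  15.  -7.   0. -68. -87.]
0.74 (array([ 546.6, -120. ]), array([48.6, 31.8]), 59.4)
0.71 [ 0.54607331 -0.1170487   0.        ]
knob 564 280.5 180.0 13.756916999816895 [ 0.54235934 -0.11756495  0.06      ] (array([ 542.5, -117.6]), array([24.5, 23.2]), 7.0)
blk 505 271.38775634765625 165.24234008789062 13.66891860961914 [ 0.53653249 -0.12742474  0.018     ] (array([ 537.3, -127.9]), array([23.2, 21.7]), 59.4)
                                                  
            ##                                    
         ##.....##                                
        #.........##                              
       #.............#                            
     #..................#                         
    #.....................#                       
   #............#............#                    
  .............................##                 
  ..................##########....##              
   ..............################...##            
     ...........###################....##         
       .......######################......##      
         #...########################........#    
           ###########################.........#  
            ##########################..........  
            ##########################.........   
            #########################.........    
             ########################.......      
             #######################......        
               ###################......          
                 ###############.......           
                    #########
```

Bottle and pad are seated where they should be. The stamp's knob is at (542.5, −117.6), 24 mm across as given, and its long side lies at 59.4°. Descending to it.

Request:
apply_moves:
  moves:
    - [[0.0036,0.0024,0.03],0]
    - [[0,0,0.04],0]
    - [[0,0,0.04],0]
    - [[0,0,0.03],0]
    - [[0,0,0.025],0]

```text
time_s: 42.58
tcp_pos: [0.5413, -0.1175, 0.0749]
ee_rot: [[-0.993, -0.121, -0.003], [-0.121, 0.993, 0.0], [0.003, 0.0, -1.0]]
wrist_force: [-1.2, 0.4, -0.3]
gripper_width: 0.629
gripper_force: 0.0
```

Request:
apply_moves:
  moves:
    - [[0,0,0.02],0]
    - [[0,0,0.015],0]
    - [[0,0,0.006],0]
    - [[0,0,0],0]
    - [[0,0,0],0]

```text
time_s: 43.0
tcp_pos: [0.5433, -0.1172, 0.0368]
ee_rot: [[-0.993, -0.122, 0.001], [-0.122, 0.993, -0.0], [-0.001, -0.0, -1.0]]
wrist_force: [0.7, -0.2, 0.2]
gripper_width: 0.628
gripper_force: 0.0
```

Request:
apply_moves:
  moves:
    - [[0,0,0],0]
    - [[0,0,0],0]
    - [[0,0,0],0]

```text
time_s: 43.25
tcp_pos: [0.5435, -0.1168, 0.0374]
ee_rot: [[-0.993, -0.122, 0.002], [-0.122, 0.993, 0.0], [-0.002, -0.0, -1.0]]
wrist_force: [0.0, -0.6, 0.1]
gripper_width: 0.631
gripper_force: 0.0
```

```bash
python3 - <<'E'
from h import *
st();go((.5425,-.1176,.031),97)
E
```

```text
t 43.25 tcp [ 0.5435 -0.1168  0.0374] yang 97.01 tilt [0.002 0.   ] w 0.6305181048923659 0.0 [ 0.  -0.6  0.1] j [  5.  27. -22.   0. -41. -88.]
turn 0.01 j6 -87.6 shift [ 0.0011 -0.0006  0.0064] t 43.25
```

Request:
apply_moves:
  moves:
    - [[0.0005,-0.0006,0.003],0]
    - [[0,0,0.0025],0]
    - [[0,0,0],0]
    - [[0,0,0],0]

```text
time_s: 43.58
tcp_pos: [0.5422, -0.1175, 0.0306]
ee_rot: [[-0.993, -0.122, -0.001], [-0.122, 0.993, -0.0], [0.001, 0.0, -1.0]]
wrist_force: [0.0, -0.1, 0.9]
gripper_width: 0.633
gripper_force: 0.0
```

Request:
apply_moves:
  moves:
    - [[0,0,0],0]
    - [[0,0,0],0]
    - [[0,0,0],0]
    - [[0,0,0],0]
    - [[0,0,0],0]
  hand: 0.01

```text
time_s: 44.0
tcp_pos: [0.5424, -0.1175, 0.0308]
ee_rot: [[-0.993, -0.122, 0.0], [-0.122, 0.993, -0.0], [-0.0, -0.0, -1.0]]
wrist_force: [0.0, -0.1, 0.0]
gripper_width: 0.343
gripper_force: 0.0
```

Request:
apply_moves:
  moves:
    - [[0,0,0],0]
    - [[0,0,0],0]
    - [[0,0,0],0]

```text
time_s: 44.25
tcp_pos: [0.5424, -0.1175, 0.0308]
ee_rot: [[-0.993, -0.122, 0.0], [-0.122, 0.993, 0.0], [-0.0, 0.0, -1.0]]
wrist_force: [0.8, 0.3, 0.8]
gripper_width: 0.253
gripper_force: 29.8
```

```bash
python3 - <<'E'
from h import *
st()
E
```

```text
t 44.25 tcp [ 0.5424 -0.1175  0.0308] yang 97.0 tilt [0. 0.] w 0.25268892894150163 29.758794880253845 [0.8 0.3 0.8] j [  5.  28. -23.  -0. -40. -88.]
```

Request:
apply_moves:
  moves:
    - [[0,0,-0.02],0]
    - [[0,0,-0.04],0]
    - [[0,0,-0.04],0]
    - [[0,0,-0.04],0]
    - [[0,0,-0.04],6.9]

```text
time_s: 44.67
tcp_pos: [0.5418, -0.1175, 0.2126]
ee_rot: [[-1.0, -0.0, -0.0], [-0.0, 1.0, 0.0], [0.0, 0.0, -1.0]]
wrist_force: [1.4, -0.2, -0.2]
gripper_width: 0.255
gripper_force: 29.8
```

Request:
apply_moves:
  moves:
    - [[0,0,0],6.9]
    - [[0,0,0],6.9]
    - [[0,0,0],6.9]
    - [[0,0,0],6.9]
    - [[0,0,0],7]

```text
time_s: 45.08
tcp_pos: [0.542, -0.1175, 0.2106]
ee_rot: [[-0.821, 0.571, -0.0], [0.571, 0.821, 0.0], [0.0, -0.0, -1.0]]
wrist_force: [0.1, -0.2, -0.6]
gripper_width: 0.255
gripper_force: 29.8
```

Request:
apply_moves:
  moves:
    - [[0,0,0],7]
    - [[0,0,0],7]
    - [[0,0,0],7]
    - [[0,0,0],6.9]
    - [[0,0,0],0]

```text
time_s: 45.5
tcp_pos: [0.5421, -0.1175, 0.2105]
ee_rot: [[-0.461, 0.887, -0.001], [0.887, 0.461, 0.0], [0.0, -0.0, -1.0]]
wrist_force: [0.6, 0.1, -0.4]
gripper_width: 0.261
gripper_force: 29.8
```

Request:
apply_moves:
  moves:
    - [[-0.0199,-0.0245,0],0]
    - [[-0.0199,-0.0245,0],0]
    - [[-0.0199,-0.0245,0],0]
    - [[-0.0199,-0.0245,0],0]
    - [[-0.0199,-0.0245,0],0]

```text
time_s: 45.92
tcp_pos: [0.4791, -0.2635, 0.2107]
ee_rot: [[-0.467, 0.884, -0.0], [0.884, 0.467, 0.0], [0.0, -0.0, -1.0]]
wrist_force: [1.4, -0.2, 0.1]
gripper_width: 0.256
gripper_force: 29.8
```

Request:
apply_moves:
  moves:
    - [[0,0,0.03],0]
    - [[0,0,0.03],0]
    - [[0,0,0.02],0]
    - [[0,0,0],0]
    - [[0,0,0],0]

```text
time_s: 46.33
tcp_pos: [0.4795, -0.2626, 0.1302]
ee_rot: [[-0.465, 0.885, -0.002], [0.885, 0.465, 0.0], [0.001, -0.002, -1.0]]
wrist_force: [1.7, 0.2, -0.5]
gripper_width: 0.253
gripper_force: 29.8
```

Request:
apply_moves:
  moves:
    - [[0,0,0],0]
    - [[0,0,0],0]
    - [[0,0,0],0]
    - [[0,0,0],0]

```text
time_s: 46.67
tcp_pos: [0.4807, -0.2625, 0.1321]
ee_rot: [[-0.464, 0.886, 0.002], [0.886, 0.464, -0.001], [-0.002, 0.002, -1.0]]
wrist_force: [0.5, 0.1, -0.9]
gripper_width: 0.254
gripper_force: 29.8
```

```bash
python3 - <<'E'
from h import *
st();go((.480,-.2623,.0745),27.6)
w=imaging.capture("wrist");z=r.sense()["tcp_pos"][2]-.0308
for o in models.cut_out(w,"rubber_stamp")[:1]: print(o["confidence"],rect(w,o["region"],z+.018))
for n,h in(("rubber_stamp",z),("stamp_well",.043)):
    for o in models.place_of(w,n)[:1]: print(n,o["confidence"],onz(w,o["at"],h))
E
```

```text
t 46.6667 tcp [ 0.4807 -0.2625  0.1321] yang 27.65 tilt [ 0.002 -0.001] w 0.2536658146605115 29.780062035206356 [ 0.5  0.1 -0.9] j [ -12.   19.  -18.    0.  -53. -141.]
turn 0.05 j6 -140.7 shift [ 0.0005 -0.0006  0.0576] t 46.6667
0.97 (array([ 479.2, -266.1]), array([46.4, 36.1]), -10.6)
rubber_stamp 0.76 [ 0.48199152 -0.26493389  0.10097904]
stamp_well 0.88 [ 0.48103383 -0.26434932  0.043     ]
```

Request:
apply_moves:
  moves:
    - [[0.0003,-0.0005,0.02],0]
    - [[0,0,0.015],0]
    - [[0,0,0.012],0]
    - [[0,0,0.005],0]
    - [[0,0,0],0]

```text
time_s: 47.28
tcp_pos: [0.4786, -0.2622, 0.0776]
ee_rot: [[-0.463, 0.886, -0.003], [0.886, 0.463, 0.001], [0.002, -0.002, -1.0]]
wrist_force: [-0.2, -0.5, -0.0]
gripper_width: 0.256
gripper_force: 29.8
```

Request:
apply_moves:
  moves:
    - [[0,0,0.0025],0]
    - [[0,0,0],0]
    - [[0,0,0],0]
    - [[0,0,0],0]
    - [[0,0,0],0]

```text
time_s: 47.7
tcp_pos: [0.4797, -0.2625, 0.0768]
ee_rot: [[-0.463, 0.886, 0.001], [0.886, 0.463, -0.0], [-0.001, 0.001, -1.0]]
wrist_force: [-0.6, 0.9, -0.7]
gripper_width: 0.258
gripper_force: 29.8
```

Request:
apply_moves:
  moves:
    - [[0,0,0],0]
    - [[0,0,0],0]

```text
time_s: 47.87
tcp_pos: [0.4794, -0.2624, 0.0765]
ee_rot: [[-0.463, 0.886, 0.0], [0.886, 0.463, -0.0], [-0.0, 0.0, -1.0]]
wrist_force: [0.5, 0.1, 0.2]
gripper_width: 0.26
gripper_force: 29.8
```

Request:
apply_moves:
  moves:
    - [[0,0,0.0015],0]
    - [[0,0,0.001],0]
    - [[0,0,0],0]
    - [[0,0,0],0]
    - [[0,0,0],0]

```text
time_s: 48.28
tcp_pos: [0.4793, -0.2624, 0.0738]
ee_rot: [[-0.463, 0.886, -0.0], [0.886, 0.463, -0.0], [-0.0, -0.0, -1.0]]
wrist_force: [-0.3, -0.3, 0.4]
gripper_width: 0.253
gripper_force: 29.7
```

Request:
apply_moves:
  moves:
    - [[0,0,0.0007],0]
    - [[0,0,0],0]
    - [[0,0,0],0]
    - [[0,0,0],0]

```text
time_s: 48.62
tcp_pos: [0.4794, -0.2625, 0.0738]
ee_rot: [[-0.464, 0.886, 0.0], [0.886, 0.464, -0.0], [-0.0, 0.0, -1.0]]
wrist_force: [-2.3, 1.4, 5.7]
gripper_width: 0.251
gripper_force: 29.5
```

Contact at the expected height. Releasing, rising, and checking before handing in.

Request:
apply_moves:
  moves:
    - [[0,0,0],0]
    - [[0,0,0],0]
    - [[0,0,0],0]
    - [[0,0,0],0]
  hand: 0.04

```text
time_s: 48.95
tcp_pos: [0.4793, -0.2623, 0.0728]
ee_rot: [[-0.463, 0.886, -0.0], [0.886, 0.463, 0.0], [0.0, -0.0, -1.0]]
wrist_force: [1.0, -0.1, 0.1]
gripper_width: 0.433
gripper_force: 0.0
```

Request:
apply_moves:
  moves:
    - [[0,0,-0.01],0]
    - [[0,0,-0.03],0]
    - [[0,0,-0.04],0]
    - [[0,0,-0.04],0]
    - [[0,0,-0.04],0]

```text
time_s: 49.37
tcp_pos: [0.4789, -0.2624, 0.2355]
ee_rot: [[-0.463, 0.886, -0.0], [0.886, 0.463, -0.0], [-0.0, -0.0, -1.0]]
wrist_force: [1.4, 0.3, -0.5]
gripper_width: 0.463
gripper_force: 0.0
```

Request:
apply_moves:
  moves:
    - [[0,0,-0.02],0]
    - [[0,0,0],0]
    - [[0,0,0],0]
    - [[0,0,0],0]

```text
time_s: 49.7
tcp_pos: [0.4787, -0.262, 0.2524]
ee_rot: [[-0.463, 0.886, -0.001], [0.886, 0.463, 0.001], [0.001, -0.001, -1.0]]
wrist_force: [-0.2, 0.1, 0.1]
gripper_width: 0.458
gripper_force: 0.0
```

```bash
python3 - <<'E'
from h import *
st();w=imaging.capture("wrist");t=imaging.capture("top")
for k,c in(("w",w),("t",t)):
  for n,h in(("ink_bottle",.079),("rubber_stamp",.061),("lift_tray",.048),("desk_box",.048),("ink_pad",.060)):
    for o in models.cut_out(c,n)[:1]: print(k,n,round(o["confidence"],2),rect(c,o["region"],h))
  for n in("ink_pad","ink_bottle","rubber_stamp"):
    for o in models.place_of(c,n)[:1]: print(k,n,round(o["confidence"],2),onz(c,o["at"],.043))
E
```

```text
t 49.7 tcp [ 0.4787 -0.262   0.2524] yang 27.59 tilt [-0.001  0.001] w 0.4580309795144024 0.0 [-0.2  0.1  0.1] j [ -12.   13.   -8.   -0.  -69. -141.]
w ink_bottle 0.67 (array([ 473.2, -312.9]), array([56.3, 52.6]), 80.3)
w rubber_stamp 0.84 (array([ 479.2, -266.5]), array([48.5, 33. ]), -13.7)
w desk_box 0.85 (array([ 417.3, -286.9]), array([206.1, 133.9]), -10.1)
w ink_pad 0.63 (array([ 361.6, -277.4]), array([88. , 59.2]), 80.0)
w ink_pad 0.96 [ 0.36290867 -0.27841141  0.043     ]
w ink_bottle 0.66 [ 0.47255465 -0.31379112  0.043     ]
w rubber_stamp 0.86 [ 0.47917058 -0.26700832  0.043     ]
t ink_bottle 0.46 (array([ 452.3, -299.6]), array([54.2, 27.9]), 41.3)
t rubber_stamp 0.44 (array([ 474. , -265.8]), array([48.7, 30.3]), -9.0)
t lift_tray 0.68 (array([ 410.1, -288.3]), array([187.9, 118.4]), -10.7)
t desk_box 0.72 (array([ 407.2, -283.1]), array([204. , 132.9]), -9.9)
t ink_pad 0.83 (array([ 355.5, -276.6]), array([92. , 63.4]), 82.5)
t ink_pad 0.76 [ 0.36016473 -0.2731444   0.043     ]
t ink_bottle 0.67 [ 0.47026265 -0.31510423  0.043     ]
t rubber_stamp 0.5 [ 0.48259438 -0.25845344  0.043     ]
```

```bash
python3 -c "
from station import r
print(r.finish_job())"
```

```text
the job is handed in; nothing more can be done
None
```

I handed the job in at about 50 s: by my last measurements the book is in the box, the tray is home over it, and the pad, bottle and stamp are within about 5 mm of their compartment centres; the verdict itself was not shown.

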